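# Lower the funnel stand one slot and hang the funnel over the flask

### The job

Set up the filtration: squeeze the button on the funnel stand and lower its upper tube to the next slot down; let the button spring right out there, and seat the tube by leaning on it with a steady push of about 15 N so that it rests firmly on its pin with no give left, never forcing it. Then take the white funnel out of the tube rack and set it gently, upright, in the stand's ring so that its spout hangs inside the neck of the flask. Leave the flask and the other things on the bench where they are.

Things in the scene. Friction and masses are not known exactly. Their poses are not given: they have to be found in the camera images.
- stand: Funnel stand, fixed: grey base plate 130 x 200 x 12 mm with an upright steel post 22 mm across that ends inside the upper tube. Origin on the post's axis at the plate's underside, z up; x points the way the button faces, the ring arm runs along -y. The post has a column of slots, each 11 mm tall; the pin is 7 mm, so locked in a slot the tube has 4 mm of play and rests on the pin only when pushed right down.
- grip (a point): Point on the upper tube's axis level with the middle of the button; moves with the tube, axes as the stand's. Grey housing 32 mm wide along y; flat back face 22 mm from here at -x, button face 26 mm from here at +x when out, 19 mm fully pressed: 48 mm across, 41 mm squeezed (middle of the squeezed width 1.5 mm to -x, of the released width 2 mm to +x).
- lip (a point): Centre of the upper face of a grey lip on the housing, on the tube's axis, 13 mm below the middle of the button. It sticks out beneath the button and beneath the back face, 32 mm wide along y, to 46 mm from the axis at +x and 42 mm at -x: two fingertips astride the housing can push the tube down on it.
- cap (a point): Centre of the flat black cap on the upper tube's top end, 31 mm across, 53 mm above the lip. Above the housing the tube is 28 mm across.
- button_face (a point): Centre of the black button's outer face, 20 x 20 mm, facing the stand's +x; moves with the button.
- tube (a joint): How far the upper tube is lowered, m. Resting on its pin: 0 in the upper slot, 0.022 in the next, 0.044 in the one after; ends at 0.046. Starts locked in the upper slot, anywhere in its play (-0.004 to 0). Tube and ring weigh 0.25 to 0.5 kg, a stiff sliding fit: stays where left, slides down at a push of 3 to 8 N, up at 10 to 14 N. A steady 15 N push seats it; over 30 N on the pin is forcing it.
- button (a joint): How far the button is pressed, m: 0 out (pin 4.5 mm into a slot), 0.007 fully in. Joined to the pin, which is clear of the slot when pressed beyond 0.0045. Spring 4 N out, 10 N fully in. Let go between slots it stays at 0.0045, the pin rubbing on the post, and springs out to 0 as soon as the pin comes over a slot.
- ring_centre (a point): Centre of the stand's horizontal support ring of 6 mm steel bar, 32 mm inside and 44 mm outside, 110 mm from the post's axis along the stand's -y; moves with the tube.
- funnel_rim (a point): Centre of the white plastic funnel's rim band (54 mm across, 12 mm tall), at the band's mid-height, the place to grip; z up along its axis. Cone of 30 degrees a side down to a spout 9 mm across; height 86 mm, 80 mm of it below this point; 36 to 63 g. Parked upright in the tube rack, this point 35 mm above the rack's top. Resting in the ring it lies 26 mm above the ring's centre.
- funnel_tip (a point): Lower end of the funnel's spout, on its axis.
- flask_mouth (a point): Centre of the mouth of the clear conical flask that stands on the stand's base plate under the ring; 25 mm wide inside its neck, flask 100 mm tall, 66 mm across at the foot.
- flask: The same clear glass flask, origin at the centre of its underside; loose, to be left where it stands.
- rack: White plastic tube rack, fixed, 76 x 148 mm, 62 mm tall, square cells 20 mm wide at 24 mm pitch; origin under its centre. The funnel hangs in the middle cell 36 mm from the centre along its y; capped sample tubes reaching 82 mm above the bench fill the two rows at the -y end.
- bottle: White reagent bottle with a red cap, 60 mm across, 165 mm tall, loose bystander; origin under its centre.
- vial: Small amber jar, 38 mm across, 75 mm tall, loose bystander; origin under its centre.
- dish: Clear stacked culture dishes, 88 mm across, 30 mm tall, one loose bystander; origin under its centre.
Not all that is in view belongs to the job. What is shaped like the part that bears funnel_rim but purple is not meant.

How it is judged:
By the outcome, as a careful person would: the job done as asked, in the order asked, and still so for the second after the job is handed in, with the robot touching nothing.
It also fails if it takes over 59 s, if anything falls off the work surface, if the arm or the gripper's body presses on something with over 40 N, if the wrist force passes 120 N, or if a joint passes its speed limit or range.

### The arm

A 6-joint arm with a two-finger parallel gripper is mounted at the origin on the work surface. World frame = base frame: x ahead of the robot, y to its left, z up, the work surface at z = 0. Lengths are in m, angles in degrees, forces in N, time in s.
With the tool pointing down it reaches from about 0.375 to 0.9 m from the base axis. Payload 3.1 kg.
Tool frame: the origin (TCP) lies on the centre line of the jaws, within the pads' length; the fingertips stand 8 mm ahead of it and the grasp point (between the pads) lies 11 mm behind it; z points along the fingers, y is the direction in which the jaws open and shut (so a half turn about z gives the same grasp; the last joint's range is limited). The gripper opens to 87 mm and grips with 3 to 60 N. Pads are 19 mm wide; open, the fingers measure 117 mm over their backs; the gripper's body (75 mm by 190 mm) begins 51 mm behind the grasp point.
Start: joints at [-74.57, 30.224, 82.088, -0, 67.689, -10.227], TCP at [0.271, -0.563, 0.231] pointing down, gripper open.
Joint ranges: [-176.69, 176.69], [-43.24, 126.21], [12.49, 139.97], [-82, 262], [0, 151.66], [-163.58, 163.58]. Speed limits (degrees/s): [159.86, 159.86, 180, 180, 180, 180].

### API

Orientations are given as a 3x3 rotation matrix whose columns are the frame's x, y, z axes.
In Python, from rig import * gives the robot as it stands. The module is installed in compiled form; this text tells all that it offers.
- The arm moves only by the tool arm_command, never from a script. Its argument "commands" is a list of rows, each an object with "translation": the shift along the tool's x, y, z scaled (see below), a list of three; "dr": the turn, a rotation vector about the tool's x, y, z scaled (see below), a list of three; "jaw": the closure, from 0 (fully open) to 1 (shut). In form: [{"translation": [x, y, z], "dr": [ax, ay, az], "jaw": jaw}, ...]. A call has 1 to 12 rows; each row shifts and turns the commanded pose from where the row before left it, along the tool's axes as they then stand; what a row does not reach is not made up. The controller multiplies each number of a shift by 25 mm and each number of a turn by 6 degrees. A row lasts 1/12 s, in which the tool goes at most 41.7 mm and 7.16 degrees, less where a joint would pass 70% of its speed; a pose out of reach is approached as far as the arm can. A call with a number of a shift or a turn outside -1 to 1 is refused whole. A call with a gripper value outside its range is refused whole. The fingers move at their own pace and stop on an object; the grip force is fixed at half the most. Time passes only in rows, so rows that do not move let the fingers close. It gives the time, the measured TCP pose, the force and the opening at its end, in the units of the state.
- read_state(): the state, without advancing time (a new reading comes with each control period).
- capture(name): name is "scene" or "top" or "wrist"; returns (picture, depth): 384x512x3 uint8, red, green, blue; 384x512 float32, m along the optical axis (not along the pixel's ray), 0 where there is no reading.
- camera_model(name): a dict with "intrinsics" (3x3 intrinsics, pixels), "k1" (the pictures are not rectified: a ray, as slopes to the right and down, at radius r is drawn at 1 + k1 r^2 times it, then the intrinsics apply), "pose" (4x4, takes a point from camera to world coordinates); the wrist camera has in their place "mount" (4x4, takes a point from camera to tool coordinates, whose origin is the TCP and whose axes are the flange's). Camera axes: x right, y down, z forward; pixel columns grow to the right and rows downward; lengths in m; the calibration is good to about 2 mm. A picture is of the moment at which its call begins: read the wrist's pose just before it. camera_model takes no time and is no camera call.
- hand_in(): hands the job in, once; it reports no verdict.
The state is a dict: "time_s": time; "joint_positions": joint angles; "qvel": joint speeds; "tau": joint torques, N m; "position": TCP position; "tcp_rot": TCP orientation; "force": force on the tool from outside, world axes, zero at the start; "moment": the same for the moment, N m; "opening": opening from 0.0 (shut) to 1.0 (fully open).
Only numpy, scipy, OpenCV 4.12 (cv2) and the standard library are available. Lean on these libraries where they do the work, as an engineer would, in place of code of your own. Each camera call takes 0.05 s, during which the arm holds its last target.

## Working session

There is one attempt and no reset: what is moved stays moved. The work goes in short steps, Python scripts to look and compute and a tool call to move; the robot and the scene stay as the last step left them, time stands still between calls to the robot, and variables do not carry over. Pictures are saved under pics/ and viewed, and the job is handed in when it is done.

Besides the shell and the picture viewer there is one more tool, called after "Request:" as name(argument=value, ...), one argument or row to a line, values as JSON. arm_command: Moves the arm, as the interface text tells. Its arguments: {"type":"object","properties":{"commands":{"type":"array"}},"required":["commands"]}

```bash
mkdir -p pics
cat > h.py <<'E'
from rig import *
import numpy as np, cv2
def grab(n,tag):
    p,d=capture(n); cv2.imwrite(f'pics/{tag}.png',cv2.cvtColor(p,cv2.COLOR_RGB2BGR)); np.savez(f'pics/{tag}.npz',p=p,d=d); return p,d
E
python3 - <<'E'
from h import *
np.set_printoptions(precision=4,suppress=True)
s=read_state(); print({k:s[k] for k in ['time_s','position','tcp_rot','force','opening']})
for n in ['scene','top','wrist']:
    grab(n,n+'0'); print(n,camera_model(n))
E
```

```text
{'time_s': 0.0, 'position': array([ 0.2704, -0.5627,  0.2296]), 'tcp_rot': array([[ 0.9014,  0.433 , -0.0006],
       [ 0.433 , -0.9014,  0.002 ],
       [ 0.0004, -0.0021, -1.    ]]), 'force': array([-0.0679,  0.1312, -1.2268]), 'opening': 1.0004418906195391}
scene {'intrinsics': array([[443.3403,   0.    , 250.6088],
       [  0.    , 443.3403, 195.0935],
       [  0.    ,   0.    ,   1.    ]]), 'k1': 0.0585412918919664, 'pose': array([[-0.872 ,  0.3294, -0.3622,  0.9556],
       [ 0.4894,  0.5702, -0.6598,  0.5502],
       [-0.0108, -0.7526, -0.6584,  0.8422],
       [ 0.    ,  0.    ,  0.    ,  1.    ]])}
top {'intrinsics': array([[448.9489,   0.    , 254.3894],
       [  0.    , 448.9489, 195.3878],
       [  0.    ,   0.    ,   1.    ]]), 'k1': -0.03540301837626889, 'pose': array([[-0.0231, -0.9953,  0.0942,  0.4679],
       [-0.9995,  0.025 ,  0.0194, -0.1444],
       [-0.0216, -0.0937, -0.9954,  1.3784],
       [ 0.    ,  0.    ,  0.    ,  1.    ]])}
wrist {'intrinsics': array([[302.4732,   0.    , 256.3701],
       [  0.    , 302.4732, 194.3704],
       [  0.    ,   0.    ,   1.    ]]), 'k1': -0.011782782550996053, 'mount': array([[ 0.0012, -0.9585, -0.285 ,  0.0791],
       [ 1.    ,  0.0008,  0.0014, -0.0005],
       [-0.0011, -0.285 ,  0.9585, -0.1547],
       [ 0.    ,  0.    ,  0.    ,  1.    ]])}
```

View pics/scene0.png

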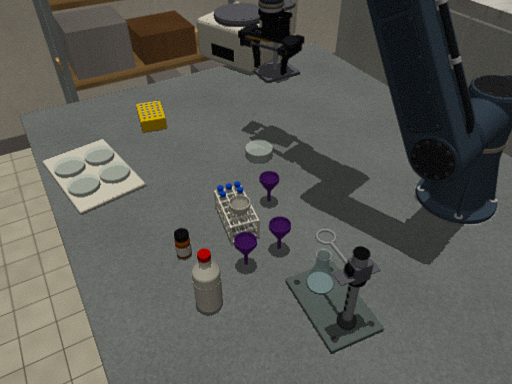

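View pics/top0.png

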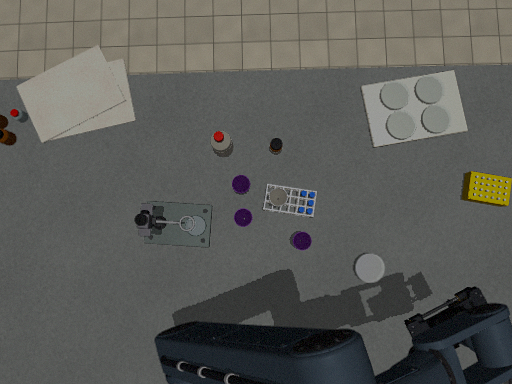

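View pics/wrist0.png

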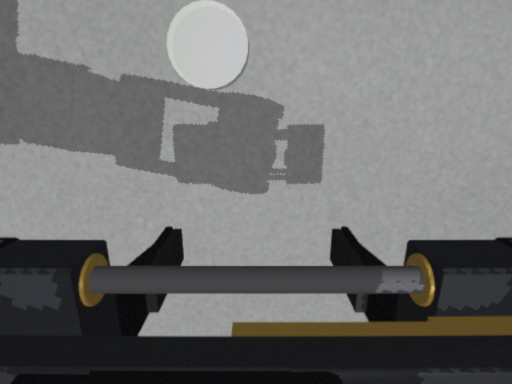

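```bash
cat >> h.py <<'E'
def cam(n,st=None):
    m=camera_model(n)
    if n=='wrist':
        T=np.eye(4); T[:3,:3]=st['tcp_rot']; T[:3,3]=st['position']; P=T@m['mount']
    else: P=m['pose']
    return m['intrinsics'],m['k1'],P
def slopes(uv,K,k1):
    q=(np.atleast_2d(uv).astype(float)-K[:2,2])/[K[0,0],K[1,1]]
    s=q.copy()
    for _ in range(20): s=q/(1+k1*(s**2).sum(1,keepdims=True))
    return s
def rays(uv,C):
    K,k1,P=C; s=slopes(uv,K,k1); d=np.c_[s,np.ones(len(s))]@P[:3,:3].T
    return P[:3,3],d
def onplane(uv,z,C):
    o,d=rays(uv,C); return o+d*((z-o[2])/d[:,2])[:,None]
def cloud(depth,C):
    v,u=np.mgrid[:384,:512]; o,d=rays(np.c_[u.ravel(),v.ravel()],C)
    w=o+d*depth.reshape(-1,1); w[depth.ravel()<=0]=np.nan; return w.reshape(384,512,3)
def proj(X,C):
    K,k1,P=C; X=np.atleast_2d(X); c=(X-P[:3,3])@P[:3,:3]; s=c[:,:2]/c[:,2:]; s=s*(1+k1*(s**2).sum(1,keepdims=True)); return s*[K[0,0],K[1,1]]+K[:2,2]
E
python3 - <<'E'
from h import *
np.set_printoptions(precision=4,suppress=True)
for n,c in [('scene',(270,215,400,355)),('top',(130,190,225,255))]:
    z=np.load(f'pics/{n}0.npz'); p,d=z['p'],z['d']; w=cloud(d,cam(n)); np.save(f'pics/{n}0w.npy',w)
    x0,y0,x1,y1=c
    k=6 if n=='scene' else 8
    k=min(k,800//(x1-x0),600//(y1-y0))
    cv2.imwrite(f'pics/{n}0c.png',cv2.resize(p[y0:y1,x0:x1,::-1],None,fx=k,fy=k,interpolation=cv2.INTER_CUBIC)); print(n,k)
w=np.load('pics/top0w.npy')
for uv in [(146,219),(158,212),(158,222),(158,230),(190,224),(205,240),(160,240),(278,196),(290,190),(220,138),(276,146),(369,267)]: print(uv,w[uv[1],uv[0]])
E
```

```text
scene 4
top 8
(146, 219) [0.5229 0.1605 0.2227]
(158, 212) [0.5536 0.1791 0.0113]
(158, 222) [0.5167 0.1424 0.1667]
(158, 230) [0.4985 0.1793 0.0112]
(190, 224) [0.5143 0.0797 0.0179]
(205, 240) [0.4649 0.035  0.0148]
(160, 240) [0.4679 0.1718 0.0178]
(278, 196) [ 0.5895 -0.1884  0.0562]
(290, 190) [ 0.6109 -0.2269  0.0141]
(220, 138) [ 0.7438 -0.0298  0.1659]
(276, 146) [ 0.7359 -0.1861  0.0746]
(369, 267) [ 0.3739 -0.4528  0.0317]
```

View pics/scene0c.png

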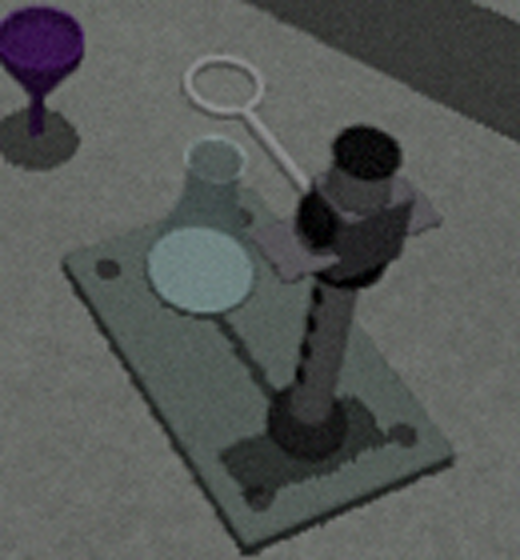

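View pics/top0c.png

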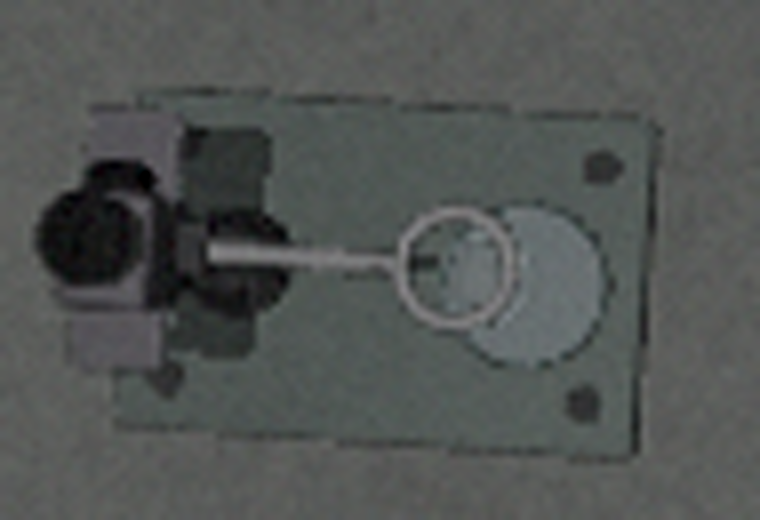

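```bash
cat >> h.py <<'E'
def tri(*pairs):
    A=np.zeros((3,3));b=np.zeros(3);R=[]
    for uv,C in pairs:
        o,d=rays(uv,C); d=d[0]/np.linalg.norm(d[0]); M=np.eye(3)-np.outer(d,d); A+=M;b+=M@o; R.append((M,o))
    X=np.linalg.solve(A,b); return X,[round(float(np.linalg.norm(M@(X-o)))*1000,2) for M,o in R]
E
python3 - <<'E'
from h import *
np.set_printoptions(precision=4,suppress=True)
S,T=cam('scene'),cam('top')
f=lambda x,y,k,x0,y0:((x+.5)/k-.5+x0,(y+.5)/k-.5+y0)
s=lambda x,y:f(x,y,4,270,215); t=lambda x,y:f(x,y,8,130,190)
cap,r=tri((s(366,154),S),(t(90,237),T)); print('cap',cap,r)
ring,r=tri((s(224,85),S),(t(456,267),T)); print('ring',ring,r)
mouth,r=tri((s(216,160),S),(t(490,258),T)); print('mouth?',mouth,r)
c=np.vstack([onplane(t(*q),.012,T) for q in [(137,92),(655,120),(636,456),(116,427)]]);print('top corners',c)
c2=np.vstack([onplane(s(*q),.012,S) for q in [(66,258),(248,545),(455,460)]]);print('scene corners',c2)
print('flask foot',onplane(t(528,287),.014,T),onplane(s(201,270),.014,S))
for z in (.2,.22,.24):print(z,onplane(s(366,154),z,S),onplane(t(90,237),z,T))
# depth
wt=np.load('pics/top0w.npy');ws=np.load('pics/scene0w.npy')
print(wt[217:222,139:144].reshape(-1,3).mean(0),ws[252:256,359:364].reshape(-1,3).mean(0))
for n,w,b in(('top',wt,(240,180,325,220)),('sc',ws,(200,170,265,250))):
    p=np.load('pics/%s0.npz'%('top' if n=='top' else 'scene'))['p'];x0,y0,x1,y1=b
    cv2.imwrite(f'pics/r{n}.png',cv2.resize(p[y0:y1,x0:x1,::-1],None,fx=7,fy=7,interpolation=cv2.INTER_CUBIC))
E
```

```text
cap [0.522  0.1735 0.2267] [0.79, 0.79]
ring [0.5123 0.0645 0.1673] [0.11, 0.11]
mouth? [0.5146 0.0643 0.1102] [3.44, 3.44]
top corners [[0.5881 0.2139 0.012 ]
 [0.5724 0.0142 0.012 ]
 [0.4448 0.0233 0.012 ]
 [0.4601 0.2222 0.012 ]]
scene corners [[0.5728 0.019  0.012 ]
 [0.5907 0.2148 0.012 ]
 [0.4676 0.2289 0.012 ]]
flask foot [[0.5097 0.0634 0.014 ]] [[0.5108 0.0659 0.014 ]]
0.2 [[0.5024 0.1576 0.2   ]] [[0.5238 0.1803 0.2   ]]
0.22 [[0.5165 0.1698 0.22  ]] [[0.5229 0.1748 0.22  ]]
0.24 [[0.5307 0.1821 0.24  ]] [[0.5219 0.1693 0.24  ]]
[0.5227 0.1706 0.2337] [0.5261 0.178  0.2325]
```

View pics/rtop.png

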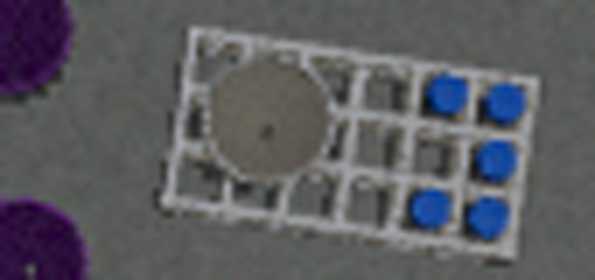

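View pics/rsc.png

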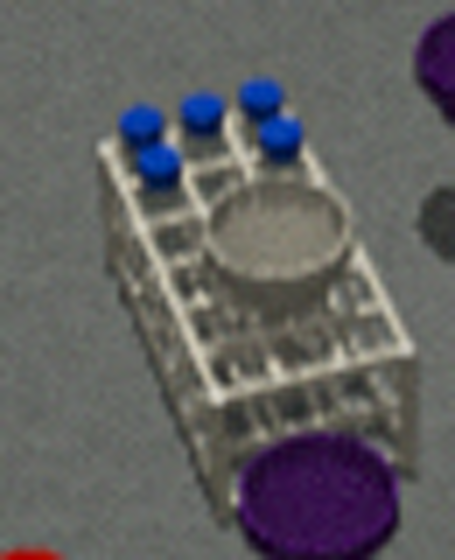

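Request:
arm_command(
  commands=[
    {"translation": [0.4, -0.4, -1], "dr": [0, 0, 0], "jaw": 0},
    {"translation": [0.8, -0.7, -1], "dr": [0, 0, 0], "jaw": 0},
    {"translation": [0.96, -0.9, -1], "dr": [0, 0, 0], "jaw": 0},
    {"translation": [1, -0.93, -1], "dr": [0, 0, 0], "jaw": 0},
    {"translation": [1, -0.93, -1], "dr": [0, 0, 0], "jaw": 0},
    {"translation": [1, -0.93, -1], "dr": [0, 0, 0], "jaw": 0},
    {"translation": [1, -0.93, 0], "dr": [0, 0, 0], "jaw": 0},
    {"translation": [1, -0.93, 0], "dr": [0, 0, 0], "jaw": 0},
    {"translation": [1, -0.93, 0], "dr": [0, 0, 0], "jaw": 0},
    {"translation": [1, -0.93, 0], "dr": [0, 0, 0], "jaw": 0},
    {"translation": [1, -0.93, 0], "dr": [0, 0, 0], "jaw": 0},
    {"translation": [1, -0.93, 0], "dr": [0, 0, 0], "jaw": 0},
  ],
)

```text
time_s: 1.15
position: [0.4094, -0.2085, 0.3793]
tcp_rot: [[0.902, 0.433, -0.0], [0.433, -0.902, 0.0], [-0.0, -0.0, -1.0]]
force: [1.1, 1.0, -0.5]
opening: 1.002
```

Request:
arm_command(
  commands=[
    {"translation": [1, -0.93, 0], "dr": [0, 0, 0], "jaw": 0},
    {"translation": [1, -0.93, 0], "dr": [0, 0, 0], "jaw": 0},
    {"translation": [1, -0.93, 0], "dr": [0, 0, 0], "jaw": 0},
    {"translation": [1, -0.93, 0], "dr": [0, 0, 0], "jaw": 0},
    {"translation": [1, -0.93, 0], "dr": [0, 0, 0], "jaw": 0},
    {"translation": [1, -0.93, 0], "dr": [0, 0, 0], "jaw": 0},
    {"translation": [1, -0.93, 0], "dr": [0, 0, 0], "jaw": 0},
    {"translation": [1, -0.93, 0], "dr": [0, 0, 0], "jaw": 0},
    {"translation": [0, 0, 0], "dr": [0, 0, -1], "jaw": 0},
    {"translation": [0, 0, 0], "dr": [0, 0, -1], "jaw": 0},
    {"translation": [0, 0, 0], "dr": [0, 0, -1], "jaw": 0},
    {"translation": [0, 0, 0], "dr": [0, 0, -1], "jaw": 0},
  ],
)

```text
time_s: 2.15
position: [0.5088, 0.0445, 0.3789]
tcp_rot: [[0.643, 0.766, -0.001], [0.766, -0.643, 0.0], [-0.001, -0.001, -1.0]]
force: [0.6, 0.9, 0.0]
opening: 0.997
```

Request:
arm_command(
  commands=[
    {"translation": [0, 0, 0], "dr": [0, 0, -1], "jaw": 0},
    {"translation": [0, 0, 0], "dr": [0, 0, -1], "jaw": 0},
    {"translation": [0, 0, 0], "dr": [0, 0, -1], "jaw": 0},
    {"translation": [0, 0, 0], "dr": [0, 0, -1], "jaw": 0},
    {"translation": [0, 0, 0], "dr": [0, 0, -1], "jaw": 0},
    {"translation": [0, 0, 0], "dr": [0, 0, -1], "jaw": 0},
    {"translation": [0, 0, 0], "dr": [0, 0, 0], "jaw": 0},
    {"translation": [0, 0, 0], "dr": [0, 0, 0], "jaw": 0},
    {"translation": [0, 0, 0], "dr": [0, 0, 0], "jaw": 0},
  ],
)

```text
time_s: 2.9
position: [0.5089, 0.0439, 0.3793]
tcp_rot: [[0.078, 0.997, -0.0], [0.997, -0.078, 0.0], [0.0, -0.0, -1.0]]
force: [0.2, 0.0, -0.3]
opening: 1.002
```

```bash
cat >> h.py <<'E'
def st():
    s=read_state(); R=s['tcp_rot']; print('t %.2f'%s['time_s'],'pos',s['position'].round(4),'yaw %.2f'%np.degrees(np.arctan2(R[1,0],R[0,0])),'zax',R[:,2].round(4),'F',s['force'].round(2),'M',s['moment'].round(2),'open %.1fmm'%(s['opening']*87)); return s
def wgrab(tag):
    s=st(); p,d=grab('wrist',tag); C=cam('wrist',s); return s,p,d,C
E
python3 - <<'E'
from h import *
np.set_printoptions(precision=4,suppress=True)
s,p,d,C=wgrab('w1'); np.save('pics/w1w.npy',cloud(d,C)); np.savez('pics/w1C.npz',K=C[0],k1=C[1],P=C[2])
E
```

```text
t 2.90 pos [0.5089 0.0439 0.3793] yaw 85.53 zax [-0.0003  0.0001 -1.    ] F [ 0.23  0.04 -0.28] M [ 0.03 -0.02 -0.01] open 87.1mm
```

View pics/w1.png

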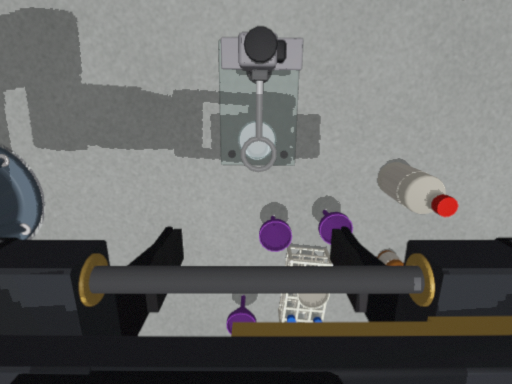

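Run:
```python
from h import *
p=np.load('pics/w1.npz')['p']
cv2.imwrite('pics/w1c.png',cv2.resize(p[15:180,200:320,::-1],None,fx=4,fy=4,interpolation=cv2.INTER_CUBIC)[:600])
cv2.imwrite('pics/w1d.png',cv2.resize(p[20:95,205:315,::-1],None,fx=7,fy=7,interpolation=cv2.INTER_CUBIC))
w=np.load('pics/w1w.npy'); np.set_printoptions(precision=4,suppress=True)
for n,b in dict(cap=(252,34,270,54),lipL=(224,46,234,64),lipR=(290,46,300,64)).items():
    print(n,np.nanmedian(w[b[1]:b[3],b[0]:b[2]].reshape(-1,3),0))
```

```text
cap [0.5235 0.175  0.2338]
lipL [0.4899 0.1763 0.1809]
lipR [0.5603 0.1706 0.1809]
```

View pics/w1d.png

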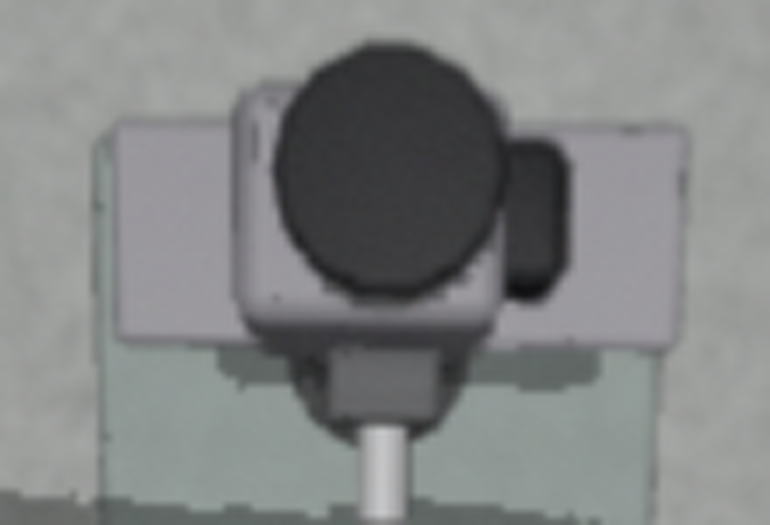

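View pics/w1c.png

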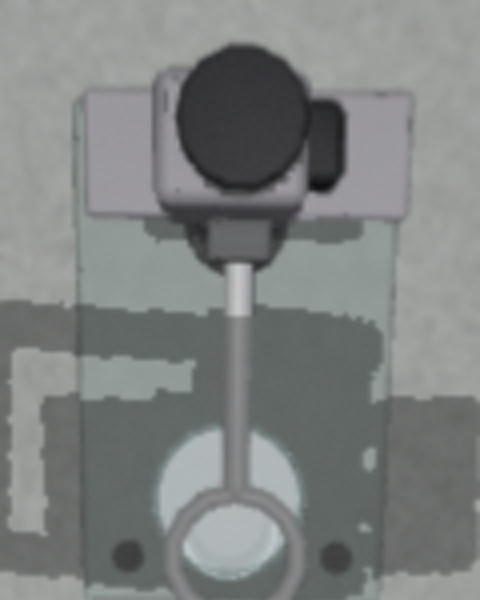

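```bash
cat > m1.py <<'E'
from h import *
np.set_printoptions(precision=4,suppress=True)
z=np.load('pics/w1C.npz'); C=(z['K'],float(z['k1']),z['P'])
f=lambda x,y,k=7,x0=205,y0=20:((x+.5)/k-.5+x0,(y+.5)/k-.5+y0)
print('cap',onplane(f(391,170),.2338,C))
L=np.vstack([onplane(f(*q),.1809,C) for q in [(113,122),(118,340),(678,348),(688,127)]])
print(L)
lb,bb,rb,rt=L
ex=((rt-lb)+(rb-bb))/2; ey=((lb-bb)+(rt-rb))/2; print('len',np.linalg.norm(ex),np.linalg.norm(ey),'yaw',np.degrees(np.arctan2(ex[1],ex[0])),np.degrees(np.arctan2(-ey[0],ey[1])))
ux=ex/np.linalg.norm(ex); ctr=L.mean(0)-ux*.002; print('axis from lip',ctr)
g=lambda x,y:f(x,y,4,200,15)
r=onplane(g(234,561),.167,C); print('ring',r)
print('but face', (onplane(f(568,220),.190,C)-ctr)@ux)
E
python3 m1.py
```

```text
cap [[0.5233 0.1748 0.2338]]
[[0.4834 0.1938 0.1809]
 [0.4808 0.1632 0.1809]
 [0.5673 0.1554 0.1809]
 [0.57   0.1865 0.1809]]
len 0.08690320692715083 0.030937360230820773 yaw -4.995593949821253 -4.827397673222712
axis from lip [0.5234 0.1749 0.1809]
ring [[0.5133 0.0635 0.167 ]]
but face [0.0269]
```

Request:
arm_command(
  commands=[
    {"translation": [0.665, 0.007, 0], "dr": [0, 0, 0.083], "jaw": 0},
    {"translation": [1, 0.01, 0], "dr": [0, 0, 0], "jaw": 0},
    {"translation": [1, 0.01, 0.4], "dr": [0, 0, 0], "jaw": 0},
    {"translation": [1, 0.01, 0.9], "dr": [0, 0, 0], "jaw": 0},
    {"translation": [1, 0.01, 1], "dr": [0, 0, 0], "jaw": 0},
    {"translation": [0.6, 0.01, 1], "dr": [0, 0, 0], "jaw": 0},
    {"translation": [0, 0, 1], "dr": [0, 0, 0], "jaw": 0},
    {"translation": [0, 0, 0.47], "dr": [0, 0, 0], "jaw": 0},
    {"translation": [0, 0, 0], "dr": [0, 0, 0], "jaw": 0},
    {"translation": [0, 0, 0], "dr": [0, 0, 0], "jaw": 0},
    {"translation": [0, 0, 0], "dr": [0, 0, 0], "jaw": 0},
  ],
)

```text
time_s: 3.87
position: [0.5224, 0.175, 0.2612]
tcp_rot: [[0.085, 0.996, 0.002], [0.996, -0.085, 0.0], [0.0, 0.002, -1.0]]
force: [0.5, 0.2, 0.5]
opening: 0.999
```

Run:
```python
from h import *
s,p,d,C=wgrab('w2'); R=s['tcp_rot']
e=R.T@(np.array([.5218,.1749,.193])-s['position']); print('tool units',(e/.025).round(3))
```

```text
t 3.87 pos [0.5224 0.175  0.2612] yaw 85.11 zax [ 2.2e-03  3.0e-04 -1.0e+00] F [0.47 0.16 0.53] M [ 0.04 -0.06  0.01] open 86.9mm
tool units [-0.006 -0.028  2.728]
```

View pics/w2.png

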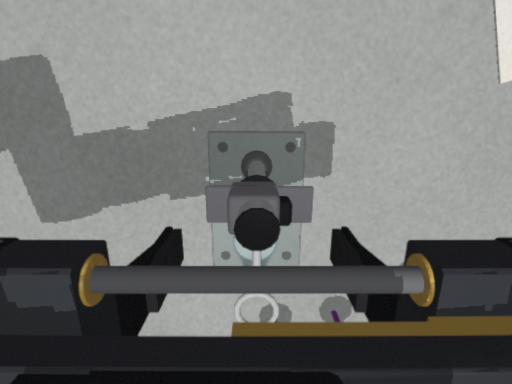

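Request:
arm_command(
  commands=[
    {"translation": [0, -0.02, 0.7], "dr": [0, 0, 0], "jaw": 0},
    {"translation": [0, 0, 0.7], "dr": [0, 0, 0], "jaw": 0},
    {"translation": [0, 0, 0.7], "dr": [0, 0, 0], "jaw": 0},
    {"translation": [0, 0, 0.4], "dr": [0, 0, 0], "jaw": 0},
    {"translation": [0, 0, 0.2], "dr": [0, 0, 0], "jaw": 0.2},
    {"translation": [0, 0, 0], "dr": [0, 0, 0], "jaw": 0.3},
    {"translation": [0, 0, 0], "dr": [0, 0, 0], "jaw": 0.35},
    {"translation": [0, 0, 0], "dr": [0, 0, 0], "jaw": 0.35},
    {"translation": [0, 0, 0], "dr": [0, 0, 0], "jaw": 0.35},
  ],
)

```text
time_s: 4.67
position: [0.5217, 0.1751, 0.1937]
tcp_rot: [[0.084, 0.996, 0.002], [0.996, -0.084, 0.0], [0.0, 0.002, -1.0]]
force: [0.4, -0.4, -0.1]
opening: 0.711
```

Run:
```python
from h import *
s,p,d,C=wgrab('w3'); grab('scene','s3'); 
p=np.load('pics/s3.npz')['p']; cv2.imwrite('pics/s3c.png',cv2.resize(p[180:350,270:430,::-1],None,fx=3.5,fy=3.5,interpolation=cv2.INTER_CUBIC))
```

```text
t 4.67 pos [0.5217 0.1751 0.1937] yaw 85.16 zax [ 2.3e-03  3.0e-04 -1.0e+00] F [ 0.44 -0.39 -0.09] M [-0.   -0.11  0.04] open 61.8mm
```

View pics/s3c.png

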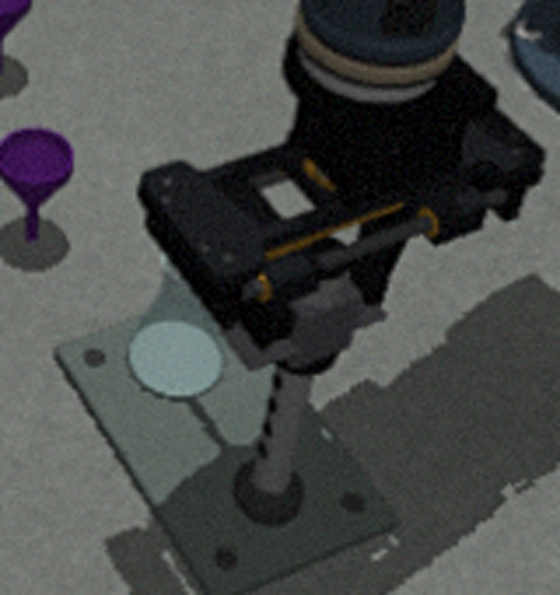

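View pics/w3.png

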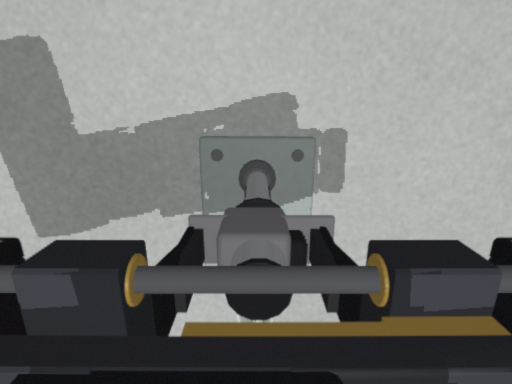

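Request:
arm_command(
  commands=[
    {"translation": [0, 0, 0], "dr": [0, 0, 0], "jaw": 0.42},
    {"translation": [0, 0, 0], "dr": [0, 0, 0], "jaw": 0.47},
    {"translation": [0, 0, 0], "dr": [0, 0, 0], "jaw": 0.5},
    {"translation": [0, 0, 0], "dr": [0, 0, 0], "jaw": 0.53},
    {"translation": [0, 0, 0], "dr": [0, 0, 0], "jaw": 0.53},
    {"translation": [0, 0, 0], "dr": [0, 0, 0], "jaw": 0.53},
  ],
)

```text
time_s: 5.27
position: [0.5214, 0.1751, 0.1931]
tcp_rot: [[0.085, 0.996, 0.001], [0.996, -0.085, 0.0], [0.0, 0.001, -1.0]]
force: [1.9, 0.4, 2.4]
opening: 0.481
```

Request:
arm_command(
  commands=[
    {"translation": [0, 0, 0], "dr": [0, 0, 0], "jaw": 0.56},
    {"translation": [0, 0, 0], "dr": [0, 0, 0], "jaw": 0.56},
    {"translation": [0, 0, 0.06], "dr": [0, 0, 0], "jaw": 0.56},
    {"translation": [0, 0, 0.06], "dr": [0, 0, 0], "jaw": 0.56},
  ],
)

```text
time_s: 5.6
position: [0.521, 0.1752, 0.1903]
tcp_rot: [[0.084, 0.996, 0.001], [0.996, -0.084, 0.0], [0.0, 0.001, -1.0]]
force: [0.2, 0.2, 4.4]
opening: 0.468
```

Squeezed fully (40.7 mm) and sliding at about 4 N. I'll continue down.

Request:
arm_command(
  commands=[
    {"translation": [0, 0, 0.08], "dr": [0, 0, 0], "jaw": 0.56},
    {"translation": [0, 0, 0.08], "dr": [0, 0, 0], "jaw": 0.56},
    {"translation": [0, 0, 0.08], "dr": [0, 0, 0], "jaw": 0.56},
    {"translation": [0, 0, 0.04], "dr": [0, 0, 0], "jaw": 0.56},
    {"translation": [0, 0, 0], "dr": [0, 0, 0], "jaw": 0.56},
  ],
)

```text
time_s: 6.02
position: [0.521, 0.1752, 0.1829]
tcp_rot: [[0.084, 0.996, 0.001], [0.996, -0.084, 0.0], [0.0, 0.001, -1.0]]
force: [0.6, -0.5, 3.9]
opening: 0.466
```

Request:
arm_command(
  commands=[
    {"translation": [0, 0, 0], "dr": [0, 0, 0], "jaw": 0.5},
    {"translation": [0, 0, 0], "dr": [0, 0, 0], "jaw": 0.42},
    {"translation": [0, 0, 0], "dr": [0, 0, 0], "jaw": 0.35},
    {"translation": [0, 0.05, 0], "dr": [0, 0, 0], "jaw": 0.34},
    {"translation": [0, 0.05, 0], "dr": [0, 0, 0], "jaw": 0.34},
    {"translation": [0, 0, 0], "dr": [0, 0, 0], "jaw": 0.34},
    {"translation": [0, 0, 0], "dr": [0, 0, 0], "jaw": 0.34},
  ],
)

```text
time_s: 6.6
position: [0.5229, 0.1748, 0.1823]
tcp_rot: [[0.084, 0.996, -0.002], [0.996, -0.084, -0.0], [-0.0, -0.002, -1.0]]
force: [0.7, -0.5, -0.2]
opening: 0.654
```

Run:
```python
from h import *
s,p,d,C=wgrab('w4')
cv2.imwrite('pics/w4c.png',cv2.resize(p[130:330,140:380,::-1],None,fx=3,fy=3,interpolation=cv2.INTER_CUBIC))
```

```text
t 6.60 pos [0.5229 0.1748 0.1823] yaw 85.16 zax [-1.6e-03 -1.0e-04 -1.0e+00] F [ 0.7  -0.49 -0.23] M [-0.05 -0.1  -0.02] open 56.9mm
```

View pics/w4c.png

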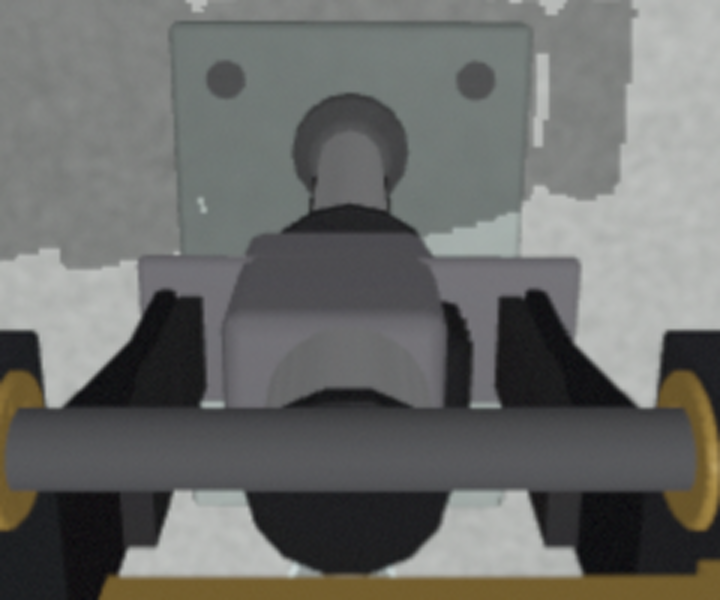

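Request:
arm_command(
  commands=[
    {"translation": [0, 0, 0.06], "dr": [0, 0, 0], "jaw": 0.34},
    {"translation": [0, 0, 0.06], "dr": [0, 0, 0], "jaw": 0.34},
    {"translation": [0, 0, 0.06], "dr": [0, 0, 0], "jaw": 0.34},
    {"translation": [0, 0, 0.06], "dr": [0, 0, 0], "jaw": 0.34},
    {"translation": [0, 0, 0.06], "dr": [0, 0, 0], "jaw": 0.34},
    {"translation": [0, 0, 0.06], "dr": [0, 0, 0], "jaw": 0.34},
  ],
)

```text
time_s: 7.15
position: [0.5233, 0.1748, 0.1748]
tcp_rot: [[0.084, 0.996, 0.0], [0.996, -0.084, -0.0], [-0.0, 0.0, -1.0]]
force: [-2.6, -0.9, 9.3]
opening: 0.665
```

Request:
arm_command(
  commands=[
    {"translation": [0, 0, 0.04], "dr": [0, 0, 0], "jaw": 0.34},
    {"translation": [0, 0, 0.04], "dr": [0, 0, 0], "jaw": 0.34},
    {"translation": [0, 0, 0.04], "dr": [0, 0, 0], "jaw": 0.34},
  ],
)

```text
time_s: 7.4
position: [0.5233, 0.1748, 0.1717]
tcp_rot: [[0.084, 0.996, 0.0], [0.996, -0.084, -0.0], [-0.0, 0.0, -1.0]]
force: [-1.7, -0.3, 7.8]
opening: 0.66
```

Request:
arm_command(
  commands=[
    {"translation": [0, 0, 0.04], "dr": [0, 0, 0], "jaw": 0.34},
    {"translation": [0, 0, 0.04], "dr": [0, 0, 0], "jaw": 0.34},
  ],
)

```text
time_s: 7.57
position: [0.5233, 0.1748, 0.1695]
tcp_rot: [[0.084, 0.996, 0.0], [0.996, -0.084, -0.0], [0.0, 0.0, -1.0]]
force: [-1.1, 0.7, 5.3]
opening: 0.661
```

Request:
arm_command(
  commands=[
    {"translation": [0, 0, 0.03], "dr": [0, 0, 0], "jaw": 0.34},
    {"translation": [0, 0, 0.03], "dr": [0, 0, 0], "jaw": 0.34},
  ],
)

```text
time_s: 7.73
position: [0.5233, 0.1748, 0.1678]
tcp_rot: [[0.084, 0.996, 0.0], [0.996, -0.084, -0.0], [-0.0, 0.0, -1.0]]
force: [-1.7, -0.1, 5.2]
opening: 0.66
```

Request:
arm_command(
  commands=[
    {"translation": [0, 0, 0.03], "dr": [0, 0, 0], "jaw": 0.34},
    {"translation": [0, 0, 0.02], "dr": [0, 0, 0], "jaw": 0.34},
  ],
)

```text
time_s: 7.9
position: [0.5233, 0.1748, 0.1665]
tcp_rot: [[0.084, 0.996, 0.0], [0.996, -0.084, -0.0], [0.0, 0.0, -1.0]]
force: [-0.2, -0.2, 5.8]
opening: 0.664
```

Request:
arm_command(
  commands=[
    {"translation": [0, 0, 0.02], "dr": [0, 0, 0], "jaw": 0.34},
    {"translation": [0, 0, 0.02], "dr": [0, 0, 0], "jaw": 0.34},
  ],
)

```text
time_s: 8.07
position: [0.5234, 0.1748, 0.1662]
tcp_rot: [[0.084, 0.996, 0.0], [0.996, -0.084, -0.0], [-0.0, 0.0, -1.0]]
force: [-2.7, -0.7, 12.0]
opening: 0.662
```

Request:
arm_command(
  commands=[
    {"translation": [0, 0, 0.01], "dr": [0, 0, 0], "jaw": 0.34},
    {"translation": [0, 0, 0], "dr": [0, 0, 0], "jaw": 0.34},
    {"translation": [0, 0, 0], "dr": [0, 0, 0], "jaw": 0.34},
  ],
)

```text
time_s: 8.32
position: [0.5233, 0.1748, 0.1662]
tcp_rot: [[0.084, 0.996, 0.0], [0.996, -0.084, -0.0], [0.0, 0.0, -1.0]]
force: [-3.1, -0.3, 10.0]
opening: 0.663
```

Request:
arm_command(
  commands=[
    {"translation": [0, 0, 0.02], "dr": [0, 0, 0], "jaw": 0.34},
    {"translation": [0, 0, 0], "dr": [0, 0, 0], "jaw": 0.34},
    {"translation": [0, 0, 0], "dr": [0, 0, 0], "jaw": 0.34},
  ],
)

```text
time_s: 8.57
position: [0.5234, 0.1748, 0.1661]
tcp_rot: [[0.084, 0.996, 0.001], [0.996, -0.084, -0.0], [0.0, 0.001, -1.0]]
force: [-3.6, -0.7, 13.1]
opening: 0.659
```

Request:
arm_command(
  commands=[
    {"translation": [0, 0, 0.014], "dr": [0, 0, 0], "jaw": 0.34},
    {"translation": [0, 0, 0], "dr": [0, 0, 0], "jaw": 0.34},
    {"translation": [0, 0, 0], "dr": [0, 0, 0], "jaw": 0.34},
  ],
)

```text
time_s: 8.82
position: [0.5234, 0.1748, 0.166]
tcp_rot: [[0.084, 0.996, 0.001], [0.996, -0.084, -0.0], [-0.0, 0.001, -1.0]]
force: [-3.8, -0.6, 14.1]
opening: 0.659
```

Run:
```python
from h import *
s,p,d,C=wgrab('w5'); st()
cv2.imwrite('pics/w5c.png',cv2.resize(p[130:330,140:380,::-1],None,fx=3,fy=3,interpolation=cv2.INTER_CUBIC))
p,d=grab('scene','s5'); cv2.imwrite('pics/s5c.png',cv2.resize(p[180:350,270:430,::-1],None,fx=3.5,fy=3.5,interpolation=cv2.INTER_CUBIC))
st()
```

```text
t 8.82 pos [0.5234 0.1748 0.166 ] yaw 85.17 zax [ 7.e-04 -1.e-04 -1.e+00] F [-3.84 -0.61 14.07] M [-0.14  0.72 -0.01] open 57.3mm
t 8.87 pos [0.5233 0.1748 0.166 ] yaw 85.17 zax [ 7.e-04 -0.e+00 -1.e+00] F [-3.19 -1.58 14.39] M [-0.14  0.75  0.  ] open 57.8mm
t 8.92 pos [0.5233 0.1748 0.166 ] yaw 85.17 zax [ 7.e-04 -1.e-04 -1.e+00] F [-2.58 -1.55 13.57] M [-0.15  0.75 -0.01] open 57.8mm
```

View pics/w5c.png

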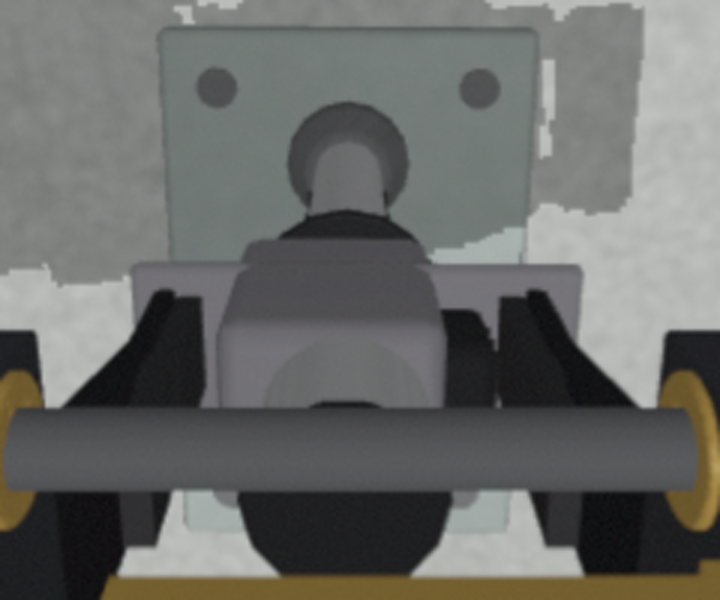

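View pics/s5c.png

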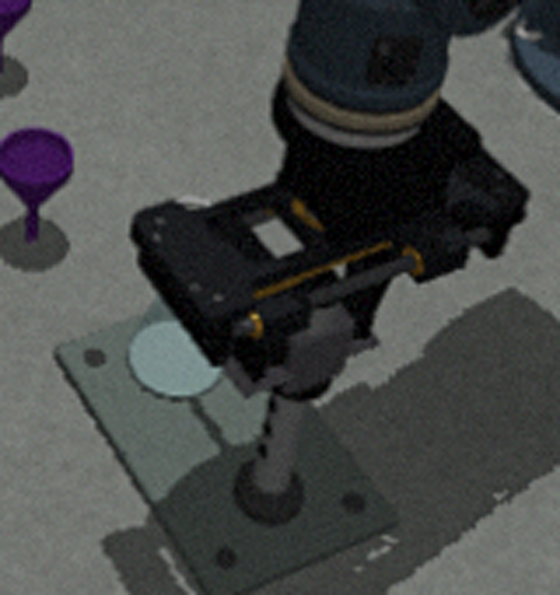

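Request:
arm_command(
  commands=[
    {"translation": [0, 0, 0], "dr": [0, 0, 0], "jaw": 0.28},
    {"translation": [0, 0, 0], "dr": [0, 0, 0], "jaw": 0.28},
    {"translation": [0, 0, 0.008], "dr": [0, 0, 0], "jaw": 0.28},
    {"translation": [0, 0, 0], "dr": [0, 0, 0], "jaw": 0.28},
    {"translation": [0, 0, 0], "dr": [0, 0, 0], "jaw": 0.28},
  ],
)

```text
time_s: 9.33
position: [0.5258, 0.1747, 0.1662]
tcp_rot: [[0.084, 0.996, 0.006], [0.996, -0.084, -0.0], [0.0, 0.006, -1.0]]
force: [0.1, -1.6, 12.0]
opening: 0.72
```

Run:
```python
from h import *
s,p,d,C=wgrab('w6')
cv2.imwrite('pics/w6c.png',cv2.resize(p[130:330,140:380,::-1],None,fx=3,fy=3,interpolation=cv2.INTER_CUBIC))
st()
```

```text
t 9.33 pos [0.5258 0.1747 0.1662] yaw 85.18 zax [ 5.9e-03 -1.0e-04 -1.0e+00] F [ 0.08 -1.56 12.03] M [-0.24  0.24  0.01] open 62.6mm
t 9.38 pos [0.5258 0.1747 0.1662] yaw 85.18 zax [ 5.9e-03 -1.0e-04 -1.0e+00] F [ 0.69 -1.79 12.01] M [-0.24  0.3   0.1 ] open 62.9mm
```

View pics/w6c.png

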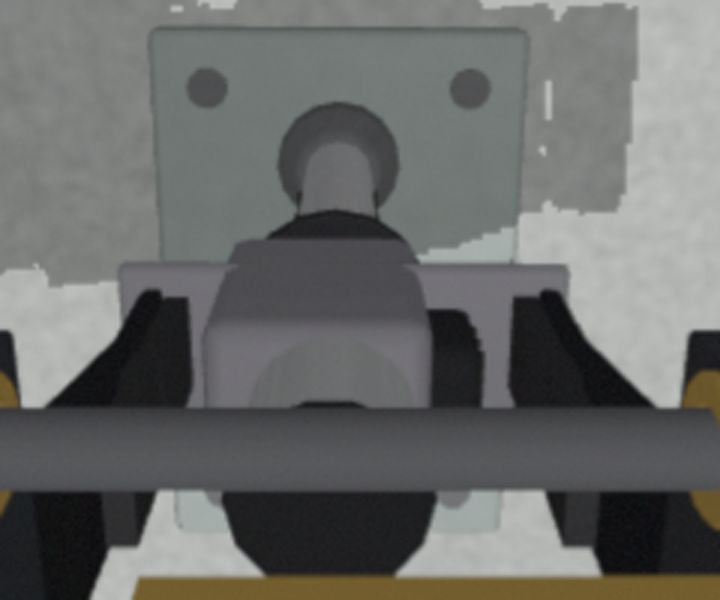

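Request:
arm_command(
  commands=[
    {"translation": [0, -0.03, 0.02], "dr": [0, 0, 0], "jaw": 0.28},
    {"translation": [0, 0, 0], "dr": [0, 0, 0], "jaw": 0.28},
    {"translation": [0, 0, 0], "dr": [0, 0, 0], "jaw": 0.28},
  ],
)

```text
time_s: 9.63
position: [0.5258, 0.1746, 0.1662]
tcp_rot: [[0.084, 0.996, 0.008], [0.996, -0.084, -0.0], [0.0, 0.008, -1.0]]
force: [0.2, -1.1, 14.2]
opening: 0.72
```

Request:
arm_command(
  commands=[
    {"translation": [0, 0, 0.012], "dr": [0, 0, 0], "jaw": 0.28},
    {"translation": [0, 0, 0], "dr": [0, 0, 0], "jaw": 0.28},
    {"translation": [0, 0, 0], "dr": [0, 0, 0], "jaw": 0.28},
    {"translation": [0, 0, 0], "dr": [0, 0, 0], "jaw": 0.28},
    {"translation": [0, 0, 0], "dr": [0, 0, 0], "jaw": 0.28},
    {"translation": [0, 0, 0], "dr": [0, 0, 0], "jaw": 0.28},
  ],
)

```text
time_s: 10.13
position: [0.5259, 0.1747, 0.1662]
tcp_rot: [[0.084, 0.996, 0.008], [0.996, -0.084, -0.0], [0.001, 0.008, -1.0]]
force: [0.7, -1.2, 15.5]
opening: 0.723
```

Request:
arm_command(
  commands=[
    {"translation": [0, 0, -0.2], "dr": [0, 0, 0], "jaw": 0.28},
    {"translation": [0, 0, -0.4], "dr": [0, 0, 0], "jaw": 0.2},
    {"translation": [0, 0, -0.8], "dr": [0, 0, 0], "jaw": 0},
    {"translation": [0, 0, -1], "dr": [0, 0, 0], "jaw": 0},
    {"translation": [0, 0, -1], "dr": [0, 0, 0], "jaw": 0},
    {"translation": [0, 0, -1], "dr": [0, 0, 0], "jaw": 0},
    {"translation": [-0.8, 0, -1], "dr": [0, 0, 0], "jaw": 0},
    {"translation": [-1, 0, -1], "dr": [0, 0, 0], "jaw": 0},
    {"translation": [-1, 0, -1], "dr": [0, 0, 0], "jaw": 0},
    {"translation": [-1, 0, -0.8], "dr": [0, 0, 0], "jaw": 0},
    {"translation": [-1, 0, 0], "dr": [0, 0, 0], "jaw": 0},
    {"translation": [-0.4, 0, 0], "dr": [0, 0, 0], "jaw": 0},
  ],
)

```text
time_s: 11.13
position: [0.5118, 0.0429, 0.3695]
tcp_rot: [[0.086, 0.996, 0.003], [0.996, -0.086, -0.002], [-0.001, 0.003, -1.0]]
force: [0.6, -0.2, 0.2]
opening: 0.999
```

Request:
arm_command(
  commands=[
    {"translation": [0, 0, 0], "dr": [0, 0, 0], "jaw": 0},
    {"translation": [0, 0, 0], "dr": [0, 0, 0], "jaw": 0},
  ],
)

```text
time_s: 11.3
position: [0.5111, 0.0456, 0.3671]
tcp_rot: [[0.086, 0.996, -0.002], [0.996, -0.086, 0.001], [0.001, -0.002, -1.0]]
force: [-0.1, -0.3, -0.7]
opening: 0.998
```

Run:
```python
from h import *
s,p,d,C=wgrab('w7'); w=cloud(d,C);np.save('pics/w7w.npy',w); np.savez('pics/w7C.npz',K=C[0],k1=C[1],P=C[2])
cv2.imwrite('pics/w7c.png',cv2.resize(p[20:180,180:340,::-1],None,fx=3.7,fy=3.7,interpolation=cv2.INTER_CUBIC))
u,v=proj([.5233,.1748,.211],C)[0]; print(u,v)
for q in [(.5233,.1748,.211),(.489,.177,.158),(.5595,.1715,.158)]:
    u,v=proj(q,C)[0].astype(int); print(np.nanmedian(w[v-5:v+6,u-4:u+5].reshape(-1,3),0).round(4))
```

```text
t 11.30 pos [0.5111 0.0456 0.3671] yaw 85.09 zax [-0.002   0.0013 -1.    ] F [-0.13 -0.29 -0.67] M [ 0.01 -0.06  0.  ] open 86.8mm
257.3464048754801 48.42022032458112
[0.523  0.1751 0.2112]
[0.4889 0.1777 0.1583]
[0.5595 0.1717 0.1582]
```

View pics/w7c.png

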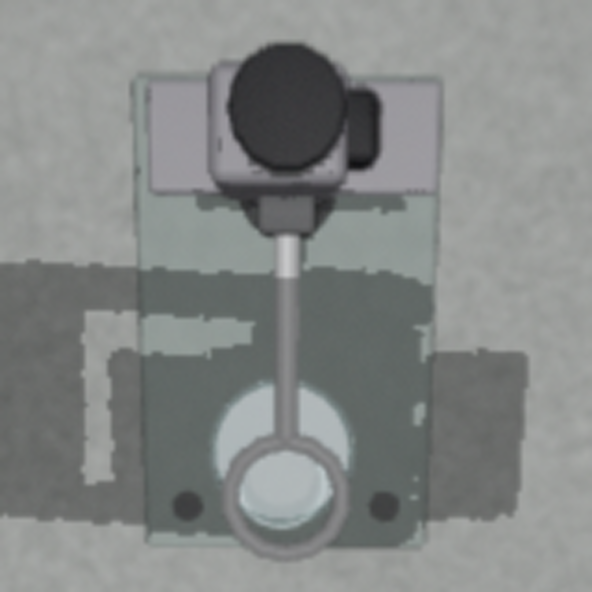

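```bash
cat > m7.py <<'E'
from h import *
np.set_printoptions(precision=4,suppress=True)
z=np.load('pics/w7C.npz'); C=(z['K'],float(z['k1']),z['P']); w=np.load('pics/w7w.npy')
f=lambda x,y,k=3.7,x0=180,y0=20:((x+.5)/k-.5+x0,(y+.5)/k-.5+y0)
for zz in(.144,.147):
    a=[onplane(f(*q),zz,C)[0] for q in[(224,496),(348,496),(286,434),(286,560)]]
    print(zz,'ring',(a[0]+a[1])/2,(a[2]+a[3])/2,'diam',np.linalg.norm(a[0]-a[1]),np.linalg.norm(a[2]-a[3]))
# ring bar depth
for q in [(227,496),(345,496),(286,437),(286,556),(286,300),(286,400)]:
    u,v=np.round(f(*q)).astype(int); print(q,w[v-1:v+2,u-1:u+2].reshape(-1,3)[:,2])
print('pred ring px',(proj([.5139,.0652,.145],C)[0]-[180,20]+.5)*3.7)
print('mouth at ring xy px',(proj([.5139,.0652,.112],C)[0]-[180,20]+.5)*3.7,'foot',(proj([.5103,.0646,.014],C)[0]-[180,20]+.5)*3.7)
E
python3 m7.py
python3 - <<'E'
import numpy as np,cv2
p=np.load('pics/w7.npz')['p']
c=cv2.resize(p[115:175,225:290,::-1],None,fx=9,fy=9,interpolation=cv2.INTER_CUBIC)
c=cv2.normalize(c,None,0,255,cv2.NORM_MINMAX); cv2.imwrite('pics/w7f.png',c)
E
```

```text
0.144 ring [0.5138 0.0653 0.144 ] [0.5137 0.0647 0.144 ] diam 0.042019325803289855 0.04288360751080402
0.147 ring [0.5138 0.0658 0.147 ] [0.5137 0.0651 0.147 ] diam 0.04168579201060612 0.042543213371116946
(227, 496) [0.1505 0.1512 0.1498 0.1486 0.1499 0.15   0.1493 0.1493 0.1504]
(345, 496) [0.1504 0.1498 0.1479 0.1504 0.1501 0.1474 0.1501 0.1504 0.148 ]
(286, 437) [0.1515 0.1513 0.1511 0.1517 0.1515 0.1527 0.1511 0.1507 0.1493]
(286, 556) [0.1504 0.1509 0.1497 0.1499 0.1504 0.1506 0.1497 0.1503 0.1499]
(286, 300) [0.1506 0.152  0.1497 0.1523 0.1507 0.1513 0.151  0.1519 0.1522]
(286, 400) [0.1511 0.1509 0.1519 0.1527 0.1517 0.1523 0.1508 0.1524 0.1513]
pred ring px [286.9437 497.3033]
mouth at ring xy px [286.8174 483.168 ] foot [278.6853 453.6753]
```

View pics/w7f.png

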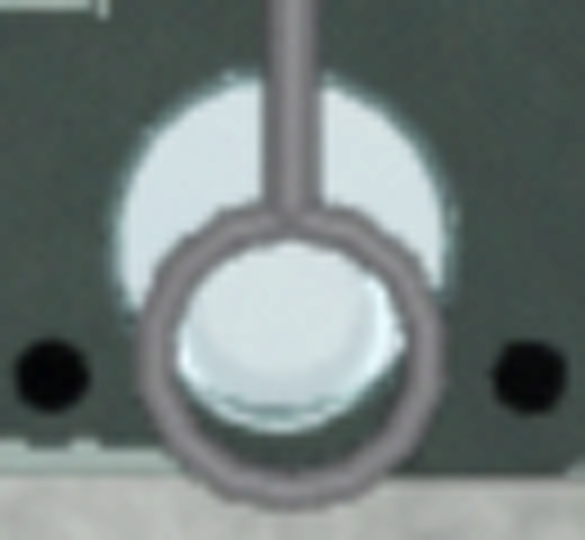

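Run:
```python
from h import *
np.set_printoptions(precision=4,suppress=True)
T,S=cam('top'),cam('scene')
t=lambda x,y:((x+.5)/7-.5+240,(y+.5)/7-.5+180); s=lambda x,y:((x+.5)/7-.5+200,(y+.5)/7-.5+170)
c=np.vstack([onplane(t(*q),.062,T)[0] for q in[(192,30),(540,78),(516,255),(165,207)]]);print(c)
print('ctr',c.mean(0)); ex=(c[0]-c[3]+c[1]-c[2])/2; ey=(c[0]-c[1]+c[3]-c[2])/2;print(np.linalg.norm(ex),np.linalg.norm(ey),np.degrees(np.arctan2(ex[1],ex[0])),np.degrees(np.arctan2(-ey[0],ey[1])))
print('pred rim',c.mean(0)+ey/np.linalg.norm(ey)*.036)
print('rim top',onplane(t(268,118),.103,T),onplane(s(279,231),.103,S),tri((t(268,118),T),(s(279,231),S)))
```

```text
[[ 0.6258 -0.1568  0.062 ]
 [ 0.6017 -0.3024  0.062 ]
 [ 0.5276 -0.2897  0.062 ]
 [ 0.5513 -0.1435  0.062 ]]
ctr [ 0.5766 -0.2231  0.062 ]
0.07539631152068296 0.14786571171728358 -9.901921083680323 -9.292135549294795
pred rim [ 0.5824 -0.1876  0.062 ]
rim top [[ 0.584  -0.1864  0.103 ]] [[ 0.5868 -0.1799  0.103 ]] (array([ 0.5841, -0.1863,  0.0968]), [0.52, 0.52])
```

Request:
arm_command(
  commands=[
    {"translation": [-0.6, 0.2, 0], "dr": [0, 0, 0], "jaw": 0},
    {"translation": [-1, 0.36, 0], "dr": [0, 0, 0], "jaw": 0},
    {"translation": [-1, 0.36, 0], "dr": [0, 0, 0], "jaw": 0},
    {"translation": [-1, 0.36, 0.3], "dr": [0, 0, 0], "jaw": 0},
    {"translation": [-1, 0.36, 0.4], "dr": [0, 0, 0], "jaw": 0},
    {"translation": [-1, 0.36, 0.4], "dr": [0, 0, 0], "jaw": 0},
    {"translation": [-1, 0.36, 0.4], "dr": [0, 0, 0], "jaw": 0},
    {"translation": [-1, 0.36, 0.4], "dr": [0, 0, 0], "jaw": 0},
    {"translation": [-1, 0.36, 0.4], "dr": [0, 0, 0], "jaw": 0},
    {"translation": [-1, 0.36, 0.4], "dr": [0, 0, 0], "jaw": 0},
    {"translation": [-0.75, 0.34, 0], "dr": [0, 0, 0], "jaw": 0},
    {"translation": [0, 0, 0], "dr": [0, 0, 0], "jaw": 0},
  ],
)

```text
time_s: 12.35
position: [0.5853, -0.2228, 0.2979]
tcp_rot: [[0.086, 0.996, -0.001], [0.996, -0.086, -0.0], [-0.0, -0.001, -1.0]]
force: [0.2, -0.2, 0.0]
opening: 1.001
```

Request:
arm_command(
  commands=[
    {"translation": [0, 0, 0], "dr": [0, 0, 0], "jaw": 0},
    {"translation": [0, 0, 0], "dr": [0, 0, 0], "jaw": 0},
  ],
)

```text
time_s: 12.52
position: [0.584, -0.2186, 0.2996]
tcp_rot: [[0.083, 0.997, -0.002], [0.997, -0.083, 0.002], [0.002, -0.002, -1.0]]
force: [-0.1, 0.6, 0.4]
opening: 1.002
```

Run:
```python
from h import *
s,p,d,C=wgrab('w8'); w=cloud(d,C);np.save('pics/w8w.npy',w); np.savez('pics/w8C.npz',K=C[0],k1=C[1],P=C[2])
```

```text
t 12.52 pos [ 0.584  -0.2186  0.2996] yaw 85.24 zax [-0.0015  0.0018 -1.    ] F [-0.09  0.62  0.37] M [ 0.03 -0.06  0.03] open 87.2mm
```

View pics/w8.png

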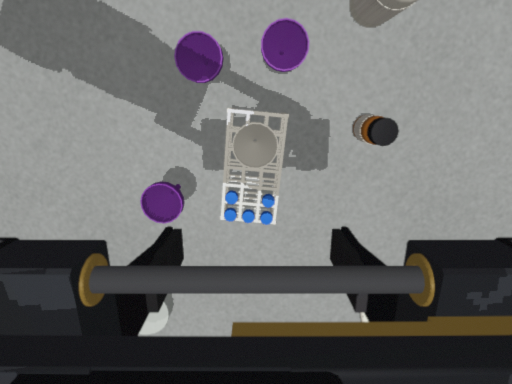

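Run:
```python
from h import *
np.set_printoptions(precision=4,suppress=True)
z=np.load('pics/w8C.npz'); C=(z['K'],float(z['k1']),z['P']); w=np.load('pics/w8w.npy'); p=np.load('pics/w8.npz')['p']
x0,y0=220,110; c=p[y0:y0+75,x0:x0+75,::-1]
cv2.imwrite('pics/w8c.png',cv2.resize(c,None,fx=8,fy=8,interpolation=cv2.INTER_CUBIC))
m=(w[...,2]>.090)&(w[...,2]<.115); m[:100]=0;m[190:]=0;m[:,:215]=0;m[:,295:]=0
pts=w[m]; print(m.sum(),np.percentile(pts[:,2],[10,50,90])); 
(cx,cy),r=cv2.minEnclosingCircle(pts[:,:2].astype(np.float32)*1000); print(cx,cy,r)
print('bbox mid',(pts.min(0)+pts.max(0))/2)
```

```text
411 [0.0909 0.1017 0.1036]
585.5035400390625 -185.15573120117188 26.930532455444336
bbox mid [ 0.5854 -0.185   0.0975]
```

View pics/w8c.png

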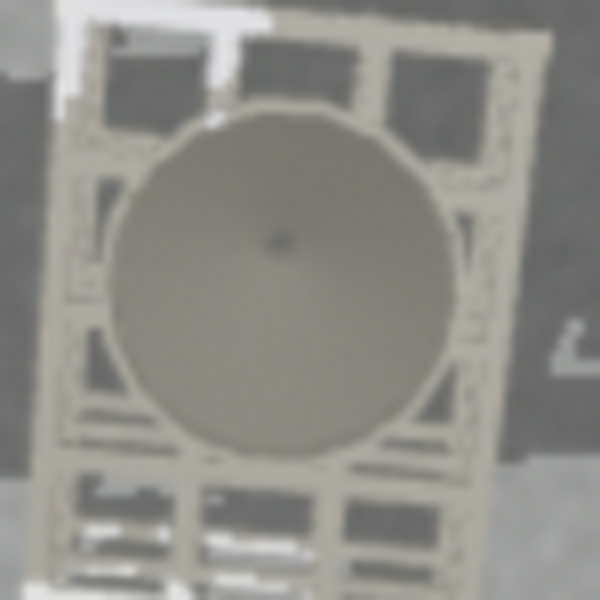

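Run:
```python
from h import *
z=np.load('pics/w8C.npz'); C=(z['K'],float(z['k1']),z['P'])
print(onplane((255.2,144.6),.103,C)); s=st()
print((s['tcp_rot'].T@(np.array([.5855,-.185,.16])-s['position'])/.025).round(3))
```

```text
[[ 0.58592843 -0.18399013  0.103     ]]
t 12.57 pos [ 0.584  -0.2185  0.3   ] yaw 85.26 zax [-0.001   0.0014 -1.    ] F [0.43 0.19 0.35] M [-0.01 -0.11 -0.05] open 87.1mm
[ 1.332 -0.044  5.601]
```

Request:
arm_command(
  commands=[
    {"translation": [0.5, -0.02, 0.6], "dr": [0, 0, 0], "jaw": 0},
    {"translation": [0.6, -0.02, 1], "dr": [0, 0, 0], "jaw": 0},
    {"translation": [0.25, 0, 1], "dr": [0, 0, 0], "jaw": 0},
    {"translation": [0, 0, 1], "dr": [0, 0, 0], "jaw": 0},
    {"translation": [0, 0, 1], "dr": [0, 0, 0], "jaw": 0},
    {"translation": [0, 0, 0.8], "dr": [0, 0, 0], "jaw": 0},
    {"translation": [0, 0, 0.2], "dr": [0, 0, 0], "jaw": 0},
    {"translation": [0, 0, 0], "dr": [0, 0, 0], "jaw": 0},
    {"translation": [0, 0, 0], "dr": [0, 0, 0], "jaw": 0},
  ],
)

```text
time_s: 13.32
position: [0.5865, -0.1862, 0.1613]
tcp_rot: [[0.083, 0.997, 0.001], [0.997, -0.083, -0.0], [-0.0, 0.001, -1.0]]
force: [-0.2, 0.5, 0.7]
opening: 1.001
```

Run:
```python
from h import *
s,p,d,C=wgrab('w9')
print((s['tcp_rot'].T@(np.array([.5857,-.1845,.086])-s['position'])/.025).round(3))
```

```text
t 13.32 pos [ 0.5865 -0.1862  0.1613] yaw 85.22 zax [ 1.3e-03 -5.0e-04 -1.0e+00] F [-0.23  0.48  0.72] M [-0.03 -0.13  0.01] open 87.1mm
[ 0.066 -0.042  3.013]
```

View pics/w9.png

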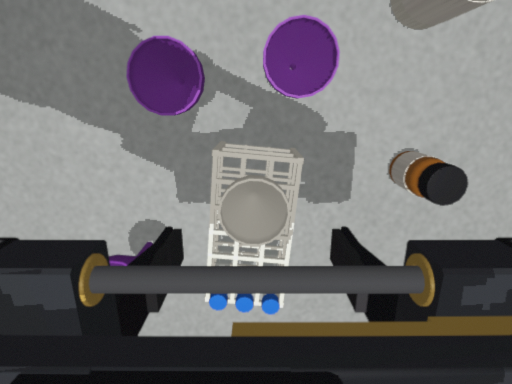

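Request:
arm_command(
  commands=[
    {"translation": [0.066, -0.042, 0.6], "dr": [0, 0, 0], "jaw": 0},
    {"translation": [0, 0, 0.8], "dr": [0, 0, 0], "jaw": 0},
    {"translation": [0, 0, 0.8], "dr": [0, 0, 0], "jaw": 0},
    {"translation": [0, 0, 0.6], "dr": [0, 0, 0], "jaw": 0},
    {"translation": [0, 0, 0.2], "dr": [0, 0, 0], "jaw": 0},
    {"translation": [0, 0, 0], "dr": [0, 0, 0], "jaw": 0.15},
    {"translation": [0, 0, 0], "dr": [0, 0, 0], "jaw": 0.28},
    {"translation": [0, 0, 0], "dr": [0, 0, 0], "jaw": 0.33},
    {"translation": [0, 0, 0], "dr": [0, 0, 0], "jaw": 0.36},
    {"translation": [0, 0, 0], "dr": [0, 0, 0], "jaw": 0.39},
  ],
)

```text
time_s: 14.2
position: [0.5856, -0.1853, 0.0865]
tcp_rot: [[0.084, 0.996, 0.002], [0.996, -0.084, -0.001], [-0.001, 0.002, -1.0]]
force: [0.4, 0.1, -0.3]
opening: 0.708
```

Request:
arm_command(
  commands=[
    {"translation": [0, 0, 0], "dr": [0, 0, 0], "jaw": 0.42},
    {"translation": [0, 0, 0], "dr": [0, 0, 0], "jaw": 0.42},
    {"translation": [0, 0, 0], "dr": [0, 0, 0], "jaw": 0.42},
  ],
)

```text
time_s: 14.45
position: [0.5851, -0.1851, 0.0857]
tcp_rot: [[0.084, 0.996, 0.0], [0.996, -0.084, -0.0], [-0.0, 0.0, -1.0]]
force: [0.0, 0.2, 1.9]
opening: 0.605
```

Request:
arm_command(
  commands=[
    {"translation": [0, 0, -0.1], "dr": [0, 0, 0], "jaw": 0.42},
    {"translation": [0, 0, -0.3], "dr": [0, 0, 0], "jaw": 0.42},
    {"translation": [0, 0, -0.6], "dr": [0, 0, 0], "jaw": 0.42},
    {"translation": [0, 0, -0.8], "dr": [0, 0, 0], "jaw": 0.42},
    {"translation": [0, 0, -0.8], "dr": [0, 0, 0], "jaw": 0.42},
    {"translation": [0, 0, -0.8], "dr": [0, 0, 0], "jaw": 0.42},
    {"translation": [0, 0, -0.8], "dr": [0, 0, 0], "jaw": 0.42},
    {"translation": [0, 0, -0.8], "dr": [0, 0, 0], "jaw": 0.42},
    {"translation": [0, 0, -0.8], "dr": [0, 0, 0], "jaw": 0.42},
    {"translation": [0, 0, -0.7], "dr": [0, 0, 0], "jaw": 0.42},
    {"translation": [0, 0, -0.5], "dr": [0, 0, 0], "jaw": 0.42},
    {"translation": [0, 0, 0], "dr": [0, 0, 0], "jaw": 0.42},
  ],
)

```text
time_s: 15.45
position: [0.5866, -0.1857, 0.2641]
tcp_rot: [[0.084, 0.996, 0.006], [0.996, -0.084, -0.003], [-0.003, 0.006, -1.0]]
force: [0.0, -0.6, 0.5]
opening: 0.608
```

Run:
```python
from h import *
s,p,d,C=wgrab('w10'); p,d=grab('scene','s10')
cv2.imwrite('pics/s10c.png',cv2.resize(p[60:260,130:330,::-1],None,fx=3,fy=3,interpolation=cv2.INTER_CUBIC))
print((s['tcp_rot'].T@(np.array([.5137,.065,.26])-s['position'])/.025).round(3))
```

```text
t 15.45 pos [ 0.5866 -0.1857  0.2641] yaw 85.17 zax [ 0.0062 -0.0032 -1.    ] F [ 0.02 -0.56  0.45] M [ 0.03 -0.1  -0.  ] open 52.9mm
[ 9.747 -3.75   0.113]
```

View pics/s10c.png

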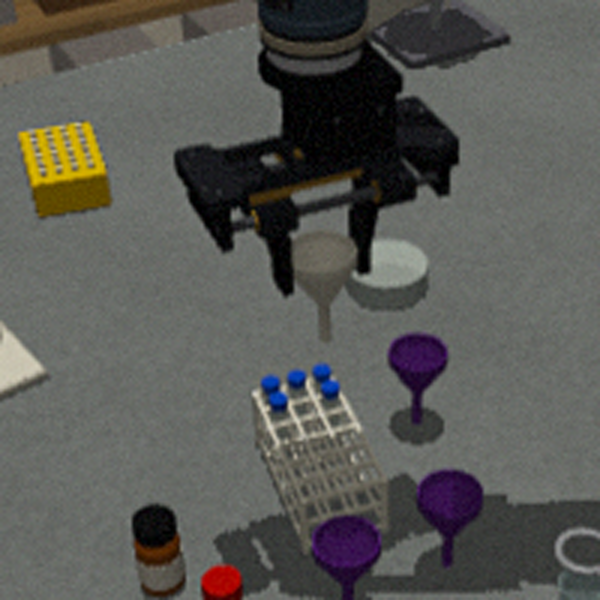

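View pics/w10.png

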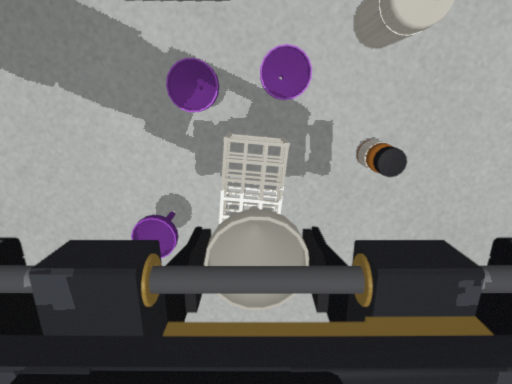

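Run:
```python
from h import *
s=st(); C=cam('wrist',s); S=cam('scene'); zt=s['position'][2]+.0173
for q in [(257,257.5)]:
    r=onplane(q,zt,C)[0]; print('rim',r, (s['tcp_rot'].T@(r-s['position'])).round(4))
tipp=s['position']+np.array([0,0,.0113-.080])
print('pred tip px', (proj(tipp,S)[0]-[130,60]+.5)*3,'pred rimtop',(proj(s['position']+[0,0,.0173],S)[0]-[130,60]+.5)*3)
```

```text
t 15.55 pos [ 0.5849 -0.1849  0.2607] yaw 85.16 zax [ 8.e-04 -4.e-04 -1.e+00] F [-0.22  0.21 -1.06] M [-0.05 -0.07 -0.02] open 52.8mm
rim [ 0.58609189 -0.18014522  0.2780201 ] [ 0.0049  0.0008 -0.0173]
pred tip px [325.79406378 340.83601403] pred rimtop [322.37592757 250.05608635]
```

Run:
```python
import numpy as np,cv2
p=np.load('pics/w10.npz')['p'];c=p[195:320,190:325,::-1]
cv2.imwrite('pics/w10c.png',cv2.resize(cv2.convertScaleAbs(c,alpha=1.2),None,fx=4.8,fy=4.8,interpolation=cv2.INTER_CUBIC))
```

```text
(no output)
```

View pics/w10c.png

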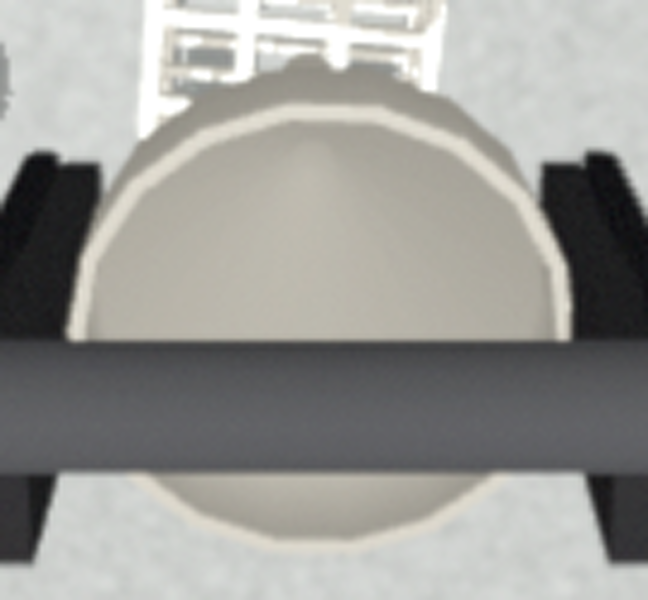

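Request:
arm_command(
  commands=[
    {"translation": [0.4, -0.15, 0], "dr": [0, 0, 0], "jaw": 0.42},
    {"translation": [0.8, -0.3, 0], "dr": [0, 0, 0], "jaw": 0.42},
    {"translation": [1, -0.38, 0], "dr": [0, 0, 0], "jaw": 0.42},
    {"translation": [1, -0.38, 0], "dr": [0, 0, 0], "jaw": 0.42},
    {"translation": [1, -0.38, 0], "dr": [0, 0, 0], "jaw": 0.42},
    {"translation": [1, -0.38, 0], "dr": [0, 0, 0], "jaw": 0.42},
    {"translation": [1, -0.38, 0], "dr": [0, 0, 0], "jaw": 0.42},
    {"translation": [1, -0.38, 0], "dr": [0, 0, 0], "jaw": 0.42},
    {"translation": [1, -0.38, 0], "dr": [0, 0, 0], "jaw": 0.42},
    {"translation": [0.8, -0.32, 0], "dr": [0, 0, 0], "jaw": 0.42},
    {"translation": [0.5, -0.2, 0], "dr": [0, 0, 0], "jaw": 0.42},
    {"translation": [0.18, -0.07, 0], "dr": [0, 0, 0], "jaw": 0.42},
  ],
)

```text
time_s: 16.55
position: [0.5112, 0.0661, 0.2593]
tcp_rot: [[0.082, 0.997, -0.003], [0.997, -0.082, 0.001], [0.0, -0.003, -1.0]]
force: [0.1, 0.0, -0.5]
opening: 0.605
```

Request:
arm_command(
  commands=[
    {"translation": [0, 0, 0], "dr": [0, 0, 0], "jaw": 0.42},
    {"translation": [0, 0, 0], "dr": [0, 0, 0], "jaw": 0.42},
    {"translation": [0, 0, 0], "dr": [0, 0, 0], "jaw": 0.42},
  ],
)

```text
time_s: 16.8
position: [0.5138, 0.063, 0.2601]
tcp_rot: [[0.085, 0.996, 0.0], [0.996, -0.085, -0.001], [-0.0, 0.0, -1.0]]
force: [0.1, 0.7, 0.7]
opening: 0.611
```

Run:
```python
from h import *
s=st(); p,d=grab('scene','s11'); pt,_=grab('top','t11')
cv2.imwrite('pics/s11c.png',cv2.resize(p[180:330,260:400,::-1],None,fx=4,fy=4,interpolation=cv2.INTER_CUBIC))
s=st()
print((s['tcp_rot'].T@(np.array([.5131,.0641,.1622])-s['position'])/.025).round(3))
S=cam('scene');a=s['position']+[0.0,.001,0]
f=lambda X:((proj(X,S)[0]-[260,180]+.5)*4).round(1)
print('pred tip',f(a+[0,0,-.0687]),'ring',f(np.array([.5137,.065,.1475])),'mouth',f(np.array([.5137,.065,.112])))
```

```text
t 16.80 pos [0.5138 0.063  0.2601] yaw 85.10 zax [ 2.e-04 -5.e-04 -1.e+00] F [0.14 0.69 0.69] M [-0.03 -0.1   0.04] open 53.1mm
t 16.90 pos [0.5137 0.0629 0.2602] yaw 85.07 zax [ 1.e-04 -3.e-04 -1.e+00] F [ 0.05 -0.26 -0.56] M [-0.01 -0.09  0.04] open 53.2mm
[ 0.048 -0.029  3.92 ]
pred tip [266.  193.1] ring [258.9 253.2] mouth [252.6 298. ]
```

View pics/s11c.png

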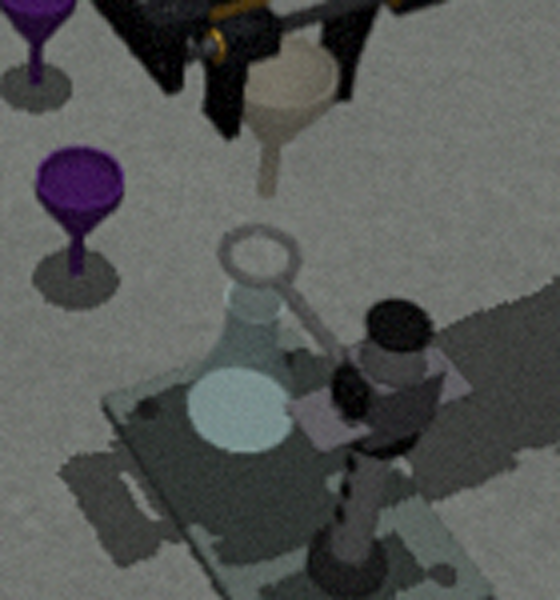

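Request:
arm_command(
  commands=[
    {"translation": [0.024, -0.015, 0.3], "dr": [0, 0, 0], "jaw": 0.42},
    {"translation": [0.024, -0.015, 0.5], "dr": [0, 0, 0], "jaw": 0.42},
    {"translation": [0, 0, 0.5], "dr": [0, 0, 0], "jaw": 0.42},
    {"translation": [0, 0, 0.5], "dr": [0, 0, 0], "jaw": 0.42},
    {"translation": [0, 0, 0.5], "dr": [0, 0, 0], "jaw": 0.42},
    {"translation": [0, 0, 0.4], "dr": [0, 0, 0], "jaw": 0.42},
    {"translation": [0, 0, 0.3], "dr": [0, 0, 0], "jaw": 0.42},
    {"translation": [0, 0, 0.2], "dr": [0, 0, 0], "jaw": 0.42},
    {"translation": [0, 0, 0.2], "dr": [0, 0, 0], "jaw": 0.42},
    {"translation": [0, 0, 0.1], "dr": [0, 0, 0], "jaw": 0.42},
    {"translation": [0, 0, 0], "dr": [0, 0, 0], "jaw": 0.42},
    {"translation": [0, 0, 0], "dr": [0, 0, 0], "jaw": 0.42},
  ],
)

```text
time_s: 17.9
position: [0.5128, 0.0652, 0.173]
tcp_rot: [[0.084, 0.996, 0.001], [0.996, -0.084, -0.0], [-0.0, 0.001, -1.0]]
force: [-0.4, 0.4, 0.3]
opening: 0.608
```

Run:
```python
from h import *
s=st(); p,d=grab('scene','s12')
cv2.imwrite('pics/s12c.png',cv2.resize(p[180:330,260:400,::-1],None,fx=4,fy=4,interpolation=cv2.INTER_CUBIC))
print((s['tcp_rot'].T@(np.array([.5131,.0641,.1622])-s['position'])/.025).round(3))
```

```text
t 17.90 pos [0.5128 0.0652 0.173 ] yaw 85.16 zax [ 5.e-04 -1.e-04 -1.e+00] F [-0.38  0.41  0.26] M [-0.01 -0.08 -0.01] open 52.9mm
[-0.042  0.015  0.433]
```

View pics/s12c.png

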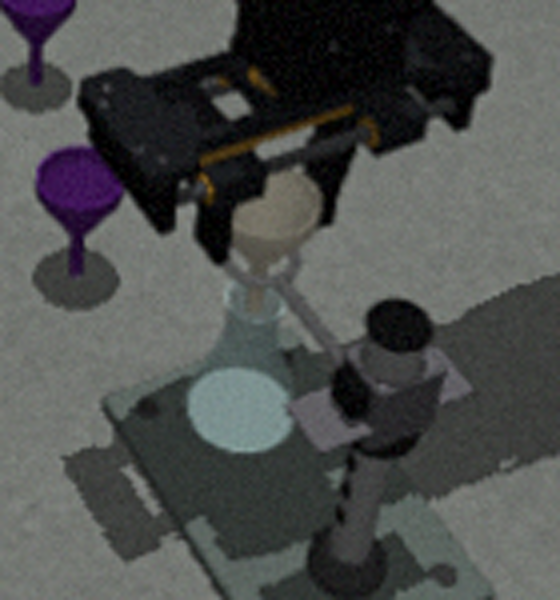

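Spout at (255,300) sits in the flask mouth and the cone is just above the ring. I'll lower it slowly, watching the force.

Request:
arm_command(
  commands=[
    {"translation": [-0.042, 0.015, 0.1], "dr": [0, 0, 0], "jaw": 0.42},
    {"translation": [0, 0, 0.1], "dr": [0, 0, 0], "jaw": 0.42},
    {"translation": [0, 0, 0.06], "dr": [0, 0, 0], "jaw": 0.42},
    {"translation": [0, 0, 0.04], "dr": [0, 0, 0], "jaw": 0.42},
    {"translation": [0, 0, 0], "dr": [0, 0, 0], "jaw": 0.42},
  ],
)

```text
time_s: 18.37
position: [0.5128, 0.0642, 0.1651]
tcp_rot: [[0.084, 0.996, -0.0], [0.996, -0.084, 0.0], [0.0, -0.0, -1.0]]
force: [0.3, 0.2, -0.4]
opening: 0.609
```

Request:
arm_command(
  commands=[
    {"translation": [0, 0, 0.03], "dr": [0, 0, 0], "jaw": 0.42},
    {"translation": [0, 0, 0.02], "dr": [0, 0, 0], "jaw": 0.42},
    {"translation": [0, 0, 0], "dr": [0, 0, 0], "jaw": 0.42},
  ],
)

```text
time_s: 18.62
position: [0.5131, 0.0643, 0.1643]
tcp_rot: [[0.084, 0.996, 0.001], [0.996, -0.084, 0.0], [0.0, 0.001, -1.0]]
force: [-0.2, 1.3, 0.8]
opening: 0.613
```

Request:
arm_command(
  commands=[
    {"translation": [0, 0, 0.02], "dr": [0, 0, 0], "jaw": 0.42},
    {"translation": [0, 0, 0], "dr": [0, 0, 0], "jaw": 0.42},
    {"translation": [0, 0, 0], "dr": [0, 0, 0], "jaw": 0.42},
  ],
)

```text
time_s: 18.87
position: [0.5131, 0.0644, 0.1639]
tcp_rot: [[0.084, 0.996, 0.001], [0.996, -0.084, 0.0], [0.0, 0.001, -1.0]]
force: [-0.4, 1.0, 3.5]
opening: 0.608
```

Request:
arm_command(
  commands=[
    {"translation": [0, 0, 0.02], "dr": [0, 0, 0], "jaw": 0.42},
    {"translation": [0, 0, 0], "dr": [0, 0, 0], "jaw": 0.42},
    {"translation": [0, 0, 0], "dr": [0, 0, 0], "jaw": 0.42},
  ],
)

```text
time_s: 19.12
position: [0.5132, 0.0645, 0.1635]
tcp_rot: [[0.085, 0.996, 0.001], [0.996, -0.085, 0.001], [0.001, 0.001, -1.0]]
force: [0.5, 3.6, 5.2]
opening: 0.61
```

Request:
arm_command(
  commands=[
    {"translation": [0.02, 0, -0.02], "dr": [0, 0, 0], "jaw": 0.42},
    {"translation": [0, 0, 0], "dr": [0, 0, 0], "jaw": 0.42},
    {"translation": [0, 0, 0], "dr": [0, 0, 0], "jaw": 0.42},
  ],
)

```text
time_s: 19.37
position: [0.5131, 0.0646, 0.1636]
tcp_rot: [[0.084, 0.996, 0.0], [0.996, -0.084, -0.0], [0.0, 0.0, -1.0]]
force: [1.3, 3.6, 2.2]
opening: 0.608
```

Request:
arm_command(
  commands=[
    {"translation": [0.02, 0, 0], "dr": [0, 0, 0], "jaw": 0.41},
    {"translation": [0, 0, 0], "dr": [0, 0, 0], "jaw": 0.4},
    {"translation": [0, 0, 0], "dr": [0, 0, 0], "jaw": 0.38},
    {"translation": [0, 0, 0], "dr": [0, 0, 0], "jaw": 0.36},
    {"translation": [0, 0, 0], "dr": [0, 0, 0], "jaw": 0.33},
    {"translation": [0, 0, 0], "dr": [0, 0, 0], "jaw": 0.28},
    {"translation": [0, 0, 0], "dr": [0, 0, 0], "jaw": 0.2},
    {"translation": [0, 0, 0], "dr": [0, 0, 0], "jaw": 0.1},
    {"translation": [0, 0, 0], "dr": [0, 0, 0], "jaw": 0},
    {"translation": [0, 0, 0], "dr": [0, 0, 0], "jaw": 0},
    {"translation": [0, 0, 0], "dr": [0, 0, 0], "jaw": 0},
  ],
)

```text
time_s: 20.28
position: [0.5129, 0.0651, 0.1635]
tcp_rot: [[0.084, 0.996, -0.0], [0.996, -0.084, -0.0], [-0.0, -0.0, -1.0]]
force: [0.4, -0.1, 0.7]
opening: 0.969
```

Run:
```python
from h import *
s,p,d,C=wgrab('w13'); p,d=grab('scene','s13')
cv2.imwrite('pics/s13c.png',cv2.resize(p[180:330,260:400,::-1],None,fx=4,fy=4,interpolation=cv2.INTER_CUBIC))
```

```text
t 20.28 pos [0.5129 0.0651 0.1635] yaw 85.16 zax [-1.e-04 -0.e+00 -1.e+00] F [ 0.42 -0.07  0.75] M [ 0.01 -0.12  0.05] open 84.3mm
```

View pics/s13c.png

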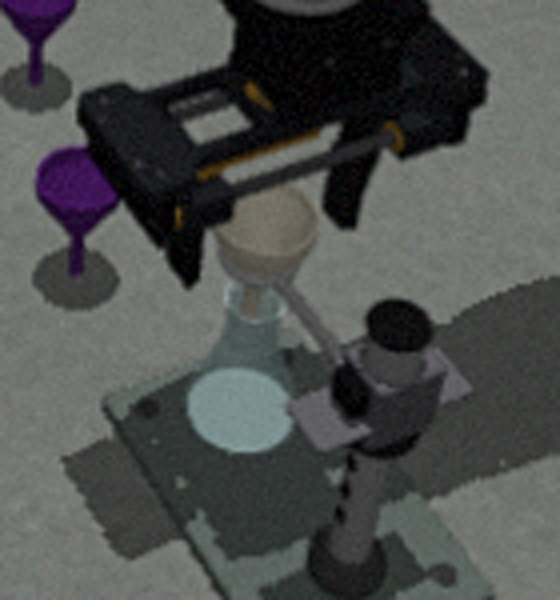

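View pics/w13.png

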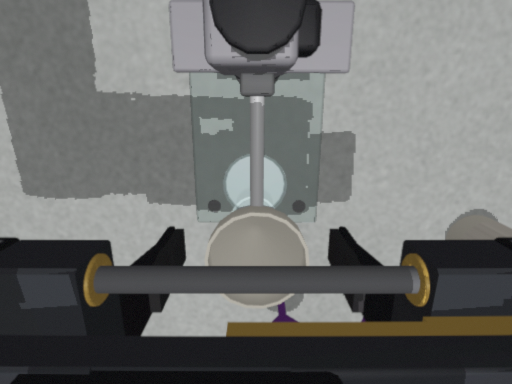

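Funnel sits upright in the ring, with the spout in the neck and fingers clear. I'll retreat straight up and then back.

Request:
arm_command(
  commands=[
    {"translation": [0, 0, -0.2], "dr": [0, 0, 0], "jaw": 0},
    {"translation": [0, 0, -0.5], "dr": [0, 0, 0], "jaw": 0},
    {"translation": [0, 0, -1], "dr": [0, 0, 0], "jaw": 0},
    {"translation": [0, 0, -1], "dr": [0, 0, 0], "jaw": 0},
    {"translation": [0, 0, -1], "dr": [0, 0, 0], "jaw": 0},
    {"translation": [0, 0, -1], "dr": [0, 0, 0], "jaw": 0},
    {"translation": [0, 0, -1], "dr": [0, 0, 0], "jaw": 0},
    {"translation": [-0.3, 0, -1], "dr": [0, 0, 0], "jaw": 0},
    {"translation": [-0.5, 0, -1], "dr": [0, 0, 0], "jaw": 0},
    {"translation": [0, 0, -0.5], "dr": [0, 0, 0], "jaw": 0},
    {"translation": [0, 0, 0], "dr": [0, 0, 0], "jaw": 0},
    {"translation": [0, 0, 0], "dr": [0, 0, 0], "jaw": 0},
  ],
)

```text
time_s: 21.38
position: [0.5112, 0.0452, 0.3691]
tcp_rot: [[0.085, 0.996, 0.002], [0.996, -0.085, -0.0], [0.0, 0.002, -1.0]]
force: [-0.1, 1.1, -0.4]
opening: 1.001
```

Run:
```python
from h import *
np.set_printoptions(precision=4,suppress=True)
s,p,d,C=wgrab('w14'); w=cloud(d,C)
cv2.imwrite('pics/w14c.png',cv2.resize(p[10:190,160:350,::-1],None,fx=3.3,fy=3.3,interpolation=cv2.INTER_CUBIC))
p,_=grab('scene','s14'); cv2.imwrite('pics/s14c.png',cv2.resize(p[180:330,260:400,::-1],None,fx=4,fy=4,interpolation=cv2.INTER_CUBIC))
for q in [(.5233,.1748,.211),(.489,.177,.158),(.5595,.1715,.158)]:
    u,v=proj(q,C)[0].astype(int); print(np.nanmedian(w[max(v-5,0):v+6,u-4:u+5].reshape(-1,3),0))
m=(w[...,2]>.168)&(w[...,2]<.2)&(np.hypot(w[...,0]-.5137,w[...,1]-.065)<.04); q=w[m]
print(m.sum(),cv2.minEnclosingCircle(q[:,:2].astype(np.float32)*1000),np.percentile(q[:,2],[50,90,97]))
# rim tilt: plane fit of top ring pts
r=np.hypot(q[:,0]-.5137,q[:,1]-.065); k=q[(q[:,2]>.173)]
A=np.c_[k[:,:2]-[.5137,.065],np.ones(len(k))]; print('slope',np.linalg.lstsq(A,k[:,2],rcond=None)[0],len(k))
```

```text
t 21.38 pos [0.5112 0.0452 0.3691] yaw 85.14 zax [ 0.0015 -0.0001 -1.    ] F [-0.08  1.11 -0.4 ] M [-0.06 -0.08 -0.04] open 87.1mm
[0.5227 0.1748 0.2113]
[0.4884 0.1772 0.1583]
[0.5595 0.1724 0.1581]
368 ((514.2157592773438, 66.26665496826172), 26.934139251708984) [0.1785 0.181  0.1816]
slope [-0.0161 -0.0116  0.1789] 282
```

View pics/w14c.png

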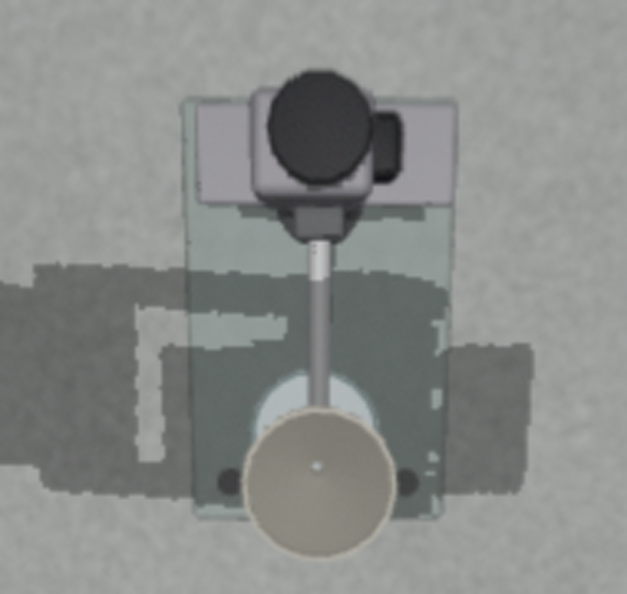

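View pics/s14c.png

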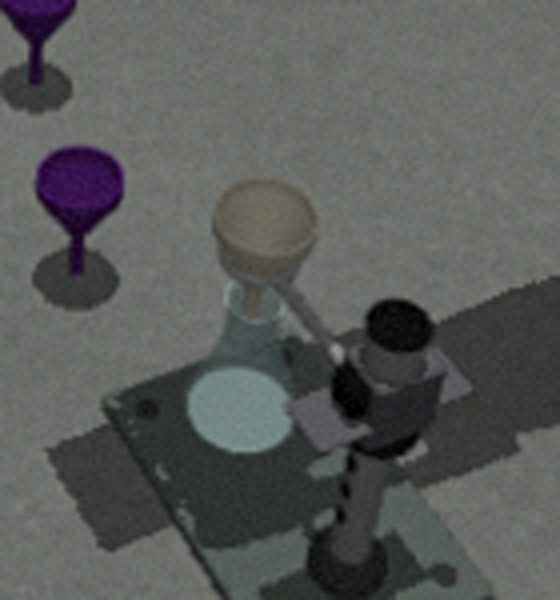

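```bash
python3 -c "
from rig import *
print(hand_in())"
```

```text
the job is handed in; nothing more can be done
None
```

The filtration is set up and handed in at about 21.5 s on the robot's clock; `hand_in()` gives no verdict.

**Tube:** I squeezed the button and slid the tube down partway. Then I let the button go between slots and pushed on the lip with the fingertips until the pin sprang out in the next slot. The final push held steady at 15.5 N with no give.
- The tube came down 22.6 mm by depth image, and it read the same after the funnel was placed. The button shows fully out.
- When I opened the jaws during that push, the tool slid 2.4 mm sideways on the lip. The highest force I read was about 15.5 N, well under the forcing limit.

**Funnel:** I took the white funnel from the rack by its rim and lowered it into the ring until contact, at most about 5 N. I then eased the jaws off and backed straight up.
- It stands upright, with the rim tilted by about 1° and its centre within 1.5 mm of my ring estimate. The spout is visible inside the flask neck.
- Its rim measured about 2 mm higher than expected. That is within the camera calibration, and the pictures show it seated.

The robot was touching nothing at the end. The flask looked unmoved in the final pictures. I did not re-measure the other bench items, but the arm never went near them.

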